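# Press a tier foot's plug home in the locking clamp and release it

## Robot

A 6-joint arm with a two-finger parallel gripper is mounted at the origin on the work surface. World frame = base frame: x ahead of the robot, y to its left, z up, the work surface at z = 0. Lengths are in m, angles in rad, forces in N, time in s.
With the tool pointing down it reaches from about 0.35 to 0.975 m from the base axis. Payload 4.9 kg.
Tool frame: the origin (TCP) lies at the very end of the fingers, on their centre line; the grasp point (between the pads) lies 19 mm behind it (manip.hold_point_z is the distance from the TCP to the grasp point, in m); z points along the fingers, y is the direction in which the jaws open and shut (so a half turn about z gives the same grasp; the last joint's range is limited). The gripper opens to 85 mm and grips with 20 to 120 N. Pads are 22 mm wide; open, the fingers measure 114 mm over their backs; the gripper's body (76 mm by 85 mm) begins 54 mm behind the grasp point. The pads swing forward as they close: fully open they stand 13 mm farther back than shut.
Start: joints at [-1.405, 0.053, 1.613, -0, 1.476, -0.119], TCP at [0.176, -0.6, 0.231] pointing down, gripper open.
Joint ranges: [-3.01, 3.01], [-1.01, 2.22], [0.06, 2.58], [-1.02, 4.17], [0.09, 2.62], [-3.14, 3.14]. Speed limits (rad/s): [2.57, 2.57, 3.14, 3.14, 3.14, 3.14].

## Interface

Orientations are given as a unit quaternion [w, x, y, z].
In Python, from plant import manip gives the robot as it stands. The module is installed in compiled form; this text tells all that it offers.
- The arm moves only by the shell command python3 -m creep 'ROWS'. ROWS is JSON, a list of rows, each a list of 7 numbers: the turn, a rotation vector about the tool's x, y, z in degrees, then the shift along the tool's x, y, z in m, then the opening, from 0 (shut) to 1 (fully open). In form: [[ax, ay, az, tx, ty, tz, jaw], ...]. A call has 1 to 20 rows; each row shifts and turns the commanded pose from where the row before left it, along the tool's axes as they then stand; what a row does not reach is not made up. A row lasts 1/12 s, in which the tool goes at most 41.7 mm and 7.16 degrees, less where a joint would pass 70% of its speed; a pose out of reach is approached as far as the arm can. A call is refused whole if a number of a shift passes 0.0417 or a number of a turn 7.16, either way. A call with a gripper value outside its range is refused whole. The fingers move at their own pace and stop on an object; the grip force is fixed at half the most. Time passes only in rows, so rows that do not move let the fingers close. It gives the time, the measured TCP pose, the force and the opening at its end, in the units of the state.
- manip.state(): the state, without advancing time (a new reading comes with each control period).
- manip.grab_frame(name): name is "side" or "top" or "wrist"; returns the picture (384x512x3 uint8, blue, green, red); there is no depth.
- manip.get_calibration(name): a dict with "fx", "fy", "cx", "cy" (pixels), "xyz" and "attitude" of the camera in the world. Camera axes: x right, y down, z forward; pixel columns grow to the right and rows downward; lengths in m; the calibration is good to about 2 mm. A picture is of the moment at which its call begins: read the wrist's pose just before it. get_calibration takes no time and is no camera call; for the wrist camera it gives the pose at the moment of the call.
- manip.job_done(): hands the job in, once; it reports no verdict.
Trained networks look in the newest picture that a camera, given by its name, has taken for a name from the list of things; names that differ only in an ending like _2 or _b are one class to them, and where a whole thing is asked for, a point or a joint stands for the part that bears it (a point fixed in the world has none). Each returns a list of dicts, best first, with "confidence" (0 to 1); they miss things now and then, are a little off and sometimes report something else, mostly with a low value. They report only what shows in the picture. A call takes as long as a camera call.
- manip.cut_out(target, camera): "pixels" (384x512 bool, what is visible of it) and "rect" ([left, top, right, bottom] in pixels, round what is visible of it).
The state is a dict: "time": time; "joint_pos": joint angles; "joint_vel": joint speeds; "joint_efforts": joint torques, N m; "tool_pos": TCP position; "tool_rot": TCP orientation; "contact_force": force on the tool from outside, world axes, zero at the start; "ft_torque": the same for the moment, N m; "gripper_width": opening from 0.0 (shut) to 1.0 (fully open).
Only numpy, scipy, OpenCV 4.12 (cv2) and the standard library are available. Lean on these libraries where they do the work, as an engineer would, in place of code of your own. Each camera call takes 0.05 s, during which the arm holds its last target.

## Task

Slide the grey tier foot with the proud steel plug along the locking clamp's channel until it is fully home against the stop, then push the clamp's long handle down until it snaps over centre, so that the clamp (not the gripper) presses the plug flush, and let go to see that it holds by itself. Then flick the short release lever so that the clamp springs open, and leave the foot against the stop with its plug home. Feel your way, never pushing clamp or foot harder than 35 N (the handle locks higher or lower from time to time), and leave the other things alone.

Things in the scene. Friction and masses are not known exactly. Their poses are not given: they have to be found in the camera images.
- clamp: Steel locking clamp fixed to the shelf. Origin on the shelf under the jaw's pivot (z = 75 mm, between cheeks 40 x 40 mm, 90 mm high). Axes: x towards the jaw's end (the handle lies to -x), y along the foot's channel, outwards from the stop (the foot is fed to -y), z up. The handle's pivot is at x = -28, z = 36 mm. Base under handle and lever 12 mm high, 50 mm wide, from x = -150 mm.
- stop (a point): Face of the stop, with the clamp's axes, on the channel's centre line (clamp frame 70, -40.5, 30 mm). The stop is 52 mm wide, top at z = 36 mm. The channel is in a grey plastic nest: floor at z = 20 mm, side walls 39.4 mm apart, tops at z = 28 mm, reaching 155 mm out from the stop.
- foot: Loose grey plastic foot, 36 x 100 x 34 mm (x, y, z), about 0.15 kg, in the channel (1.7 mm play each side), 20 to 50 mm short of the stop. Origin at the centre of its underside; +y along it, away from the stop. A steel plug (head 22 mm across, 6 mm thick) sits in its top, 10 mm from its centre towards the stop: right under the jaw pad when the foot is home. Slides with about 1 N.
- foot_inner_end (a point): Middle of the foot's end face that meets the stop (foot frame y -50, z 17 mm).
- foot_outer_end (a point): Middle of the foot's other end face, the one to push on (foot frame y +50, z 17 mm).
- plug (a joint): How far the plug still stands proud of its home position, m: 0 is home (underside of the head on the foot's top), 0.006 to 0.009 at the start. It is a stiff press fit that takes about 10 N to move, and it stays where it is left. Only the clamp may press it.
- handle: Long handle: bar 20 mm wide, 10 mm thick, with a black rubber grip 24 x 14 mm. Origin on the handle's pivot; the bar runs along its own -x, its mid plane 30 mm above the pivot, the grip 69 to 131 mm from it. Open it stands 38 to 59 degrees up; push it down 0.79 to 0.91 rad to close. A hidden adjuster lets it lock up to 0.12 rad above or below level, at a rigid stop 0.06 rad past dead centre.
- handle_end (a point): Middle of the top of the handle's outer end (handle frame -131, 0, 37 mm). Pushed down 100 mm from the pivot the handle takes some 4 to 10 N, which falls to nothing past dead centre, where it snaps to its stop by itself; then it meets hard. Let go before dead centre it rises again; locked, it stays, its end 55 to 90 mm above the shelf.
- jaw: Jaw arm, steel, opposite the handle and driven by it through a link; under its end, 70 mm from its pivot, a spring-loaded rubber pad 19 mm across, which presses the plug with about 30 N when locked. Origin on its pivot; runs along its own +x. Open, the pad hangs at least 8 mm above the proud plug.
- release_pad (a point): Middle of the top of the release lever's thumb pad (26 mm long, 24 mm wide, 6 mm thick), beyond the handle's end and a little lower than the locked handle (clamp frame -189, 0, 55 mm at rest). Press it straight down about 20 mm (28 mm at most) with 1 to 8 N: its nose lifts the locked handle back over centre and the handle springs up by itself.
- release (a joint): Angle of the release lever, rad: 0 at rest (light return spring), growing as its thumb pad is pressed down, to the end of its travel at 0.48. The locked clamp springs open at about 0.2; it takes 1 to 8 N on the pad.
- spare_foot: A second grey foot without a plug, 36 x 100 x 34 mm, lying beside the clamp: leave alone. Origin under its centre.
- jar_opener: Black silicone cone jar opener, 72 mm across, 22 mm high: leave alone. Origin under its centre.
- caddy: Copper-toned round tea caddy, 70 mm across, 104 mm high: leave alone. Origin under its centre.
- grinder: Glass pepper grinder with a steel top, 52 mm across, 124 mm high: leave alone. Origin under its centre.
- jar: Amber glass storage jar, 64 mm across, 85 mm high: leave alone. Origin under its centre.

How it is judged:
By the outcome, as a careful person would: the job done as asked, in the order asked, and still so for the second after the job is handed in, with the robot touching nothing.
It also fails if it takes over 59 s, if anything falls off the work surface, if the arm or the gripper's body presses on something with over 40 N, if the wrist force passes 120 N, or if a joint passes its speed limit or range.

## Working session

There is one attempt and no reset: what is moved stays moved. The work goes in short steps, Python scripts to look and compute and a shell command to move; the robot and the scene stay as the last step left them, time stands still between calls to the robot, and variables do not carry over. Pictures are saved under pics/ and viewed, and the job is handed in when it is done.

```bash
mkdir -p pics; cat > h.py <<'E'
from plant import manip
import numpy as np, cv2
from scipy.spatial.transform import Rotation as R
def cal(n):
    c=manip.get_calibration(n); a=np.array(c["attitude"],float)
    M=a if a.shape==(3,3) else R.from_quat(np.r_[a[1:],a[0]]).as_matrix()
    return c,np.array(c["xyz"]),M
def proj(n,P,C=None):
    c,t,M=C or cal(n); p=(np.atleast_2d(P)-t)@M
    return np.c_[c["fx"]*p[:,0]/p[:,2]+c["cx"],c["fy"]*p[:,1]/p[:,2]+c["cy"]]
def ray(n,uv,z,C=None):
    c,t,M=C or cal(n); d=M@np.array([(uv[0]-c["cx"])/c["fx"],(uv[1]-c["cy"])/c["fy"],1.])
    return t+d*(z-t[2])/d[2]
def st():
    s=manip.state(); print({k:np.round(v,4).tolist() for k,v in s.items() if k in("time","tool_pos","tool_rot","contact_force","gripper_width","joint_pos")})
def snap(n,f):
    im=manip.grab_frame(n); cv2.imwrite("pics/"+f,im); return im
E
python3 - <<'E'
from h import *
st()
for n in("side","top","wrist"):
    snap(n,n+"0.png"); c,t,M=cal(n); print(n,{k:np.round(v,3).tolist() for k,v in c.items()})
    print(M.round(2).tolist())
E
```

```text
{'time': 0.0, 'joint_pos': [-1.405, 0.0534, 1.6143, -0.0, 1.476, -0.119], 'tool_pos': [0.1755, -0.5992, 0.23], 'tool_rot': [-0.001, 0.9899, 0.1419, -0.0], 'contact_force': [0.3872, -0.3458, -0.5683], 'gripper_width': 1.001}
side {'fx': 458.619, 'fy': 458.619, 'cx': 258.967, 'cy': 199.966, 'xyz': [0.441, -0.845, 0.76], 'attitude': [-0.463, 0.883, -0.073, 0.033]}
[[0.99, -0.1, 0.13], [-0.16, -0.56, 0.81], [-0.01, -0.82, -0.57]]
top {'fx': 352.715, 'fy': 352.715, 'cx': 255.382, 'cy': 192.269, 'xyz': [0.464, 0.041, 0.832], 'attitude': [0.056, -0.701, 0.708, -0.06]}
[[-0.01, -0.99, 0.16], [-1.0, 0.01, -0.01], [0.0, -0.16, -0.99]]
wrist {'fx': 264.652, 'fy': 264.652, 'cx': 255.766, 'cy': 192.15, 'xyz': [0.255, -0.577, 0.372], 'attitude': [0.128, 0.79, -0.592, -0.096]}
[[0.28, -0.91, -0.3], [-0.96, -0.27, -0.09], [-0.0, 0.32, -0.95]]
```

View pics/side0.png

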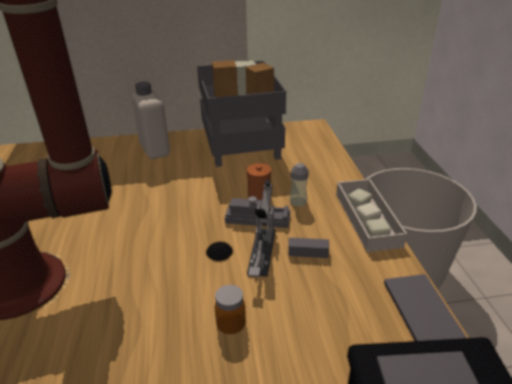

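View pics/top0.png

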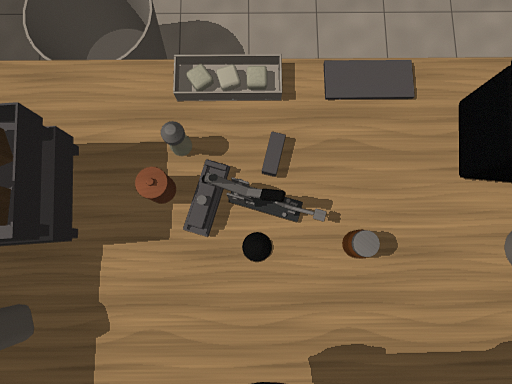

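View pics/wrist0.png

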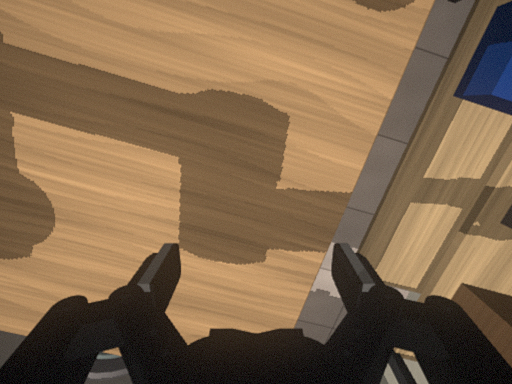

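```bash
python3 - <<'E'
from h import *
im=cv2.imread("pics/top0.png")[140:260,165:355]; cv2.imwrite("pics/topz.png",cv2.resize(im,None,fx=4,fy=4,interpolation=cv2.INTER_CUBIC))
im=cv2.imread("pics/side0.png")[150:290,190:340]; cv2.imwrite("pics/sidez.png",cv2.resize(im,None,fx=4,fy=4,interpolation=cv2.INTER_CUBIC))
manip.grab_frame("top")
D={}
for n in["clamp","handle","release_pad","foot","plug","jaw"]:
    for r in manip.cut_out(n,"top")[:3]:
        if r["confidence"]<.3: continue
        ys,xs=np.nonzero(r["pixels"]);print(n,round(r["confidence"],2),r["rect"],xs.mean().round(1),ys.mean().round(1),len(xs))
        D[n+str(len(D))]=r["pixels"]
np.savez("masks0.npz",**D)
st()
E
```

```text
clamp 0.56 [180.6, 158.4, 325.5, 237.6] 246.1 198.0 3208
clamp 0.33 [261.1, 190.1, 287.8, 201.2] 273.0 195.0 297
handle 0.55 [260.0, 185.2, 285.2, 203.4] 272.7 194.7 303
release_pad 0.65 [183.3, 158.8, 330.1, 238.7] 246.0 198.1 3132
release_pad 0.55 [201.0, 172.5, 249.3, 194.9] 224.4 183.5 411
jaw 0.85 [201.6, 172.8, 247.7, 194.3] 224.7 183.6 467
{'time': 0.5, 'joint_pos': [-1.405, 0.0527, 1.613, 0.0, 1.476, -0.119], 'tool_pos': [0.1756, -0.5998, 0.2313], 'tool_rot': [-0.0, 0.9899, 0.1419, -0.0], 'contact_force': [0.2215, 0.115, -0.0474], 'gripper_width': 1.0041}
```

View pics/topz.png

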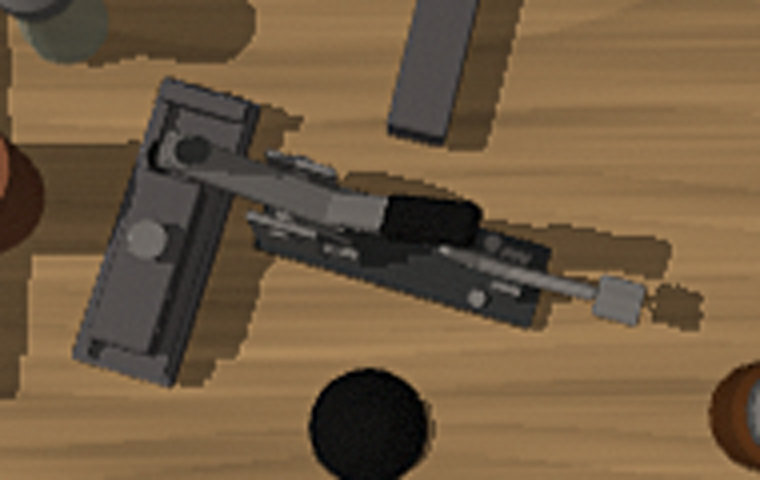

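View pics/sidez.png

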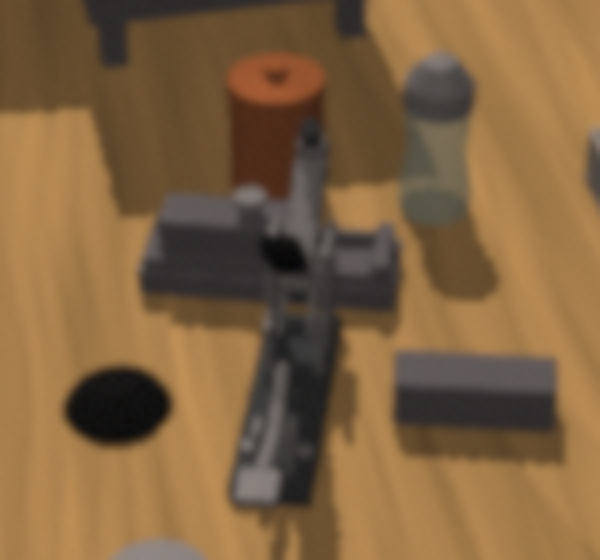

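```bash
cat > fit.py <<'E'
from h import *
from scipy.optimize import least_squares
CT,CS=cal("top"),cal("side")
obs=[("top",(-150,25,12),(297.5,222.5)),("top",(-150,-25,12),(303,202)),("top",(-189,0,55),(319.75,215)),("top",(70,114.5,28),(195.75,232.75)),
("side",(-189,0,55),(254.5,271.25)),("side",(-150,-25,12),(267.5,275.75))]
def W(p,q): 
    c,s=np.cos(p[2]),np.sin(p[2]); q=np.atleast_2d(q)/1000
    return np.c_[p[0]+c*q[:,0]-s*q[:,1],p[1]+s*q[:,0]+c*q[:,1],q[:,2]]
def res(p): return np.concatenate([(proj(n,W(p,q),CT if n=="top" else CS)[0]-np.array(uv)) for n,q,uv in obs])
s=least_squares(res,[0.45,0.1,1.35],loss="soft_l1"); p=s.x
if __name__=="__main__":
    print(p.round(4),np.degrees(p[2]),res(p).reshape(-1,2).round(1).tolist())
    np.save("clamp.npy",p)
    q=ray("top",(201.75,199.75),.067,CT); d=q[:2]-p[:2]; c,sn=np.cos(p[2]),np.sin(p[2]); print("plug clamp frame",c*d[0]+sn*d[1],-sn*d[0]+c*d[1])
E
python3 fit.py; python3 - <<'E'
from fit import *
yp=0.0
for n,f in(("top","top0.png"),("side","side0.png")):
    im=cv2.imread("pics/"+f); im=cv2.resize(im,None,fx=4,fy=4,interpolation=cv2.INTER_CUBIC)
    def L(a,col):
        u=proj(n,W(p,a))*4+1.5; cv2.polylines(im,[u.round().astype(int)],True,col,1)
    L([(-150,-25,12),(-150,25,12),(0,25,12),(0,-25,12)],(0,0,255))
    L([(50.3,-40.5,28),(89.7,-40.5,28),(89.7,114.5,28),(50.3,114.5,28)],(0,255,0))
    L([(-20,-20,90),(20,-20,90),(20,20,90),(-20,20,90)],(255,0,0))
    L([(44,-40.5,36),(96,-40.5,36)],(0,255,255))
    L([(-176,-12,55),(-176,12,55),(-202,12,55),(-202,-12,55)],(0,255,255))
    c=(165,140,355,260) if n=="top" else (190,150,340,290)
    cv2.imwrite("pics/ov_%s.png"%n,im[c[1]*4:c[3]*4,c[0]*4:c[2]*4])
E
```

```text
[0.5942 0.0735 1.2826] 73.48736553182705 [[0.7, -0.5], [0.7, -0.5], [0.8, -0.5], [-0.6, 0.1], [-1.1, -0.9], [-0.8, -2.5]]
plug clamp frame 0.07115093231714639 0.04196633353914388
```

View pics/ov_top.png

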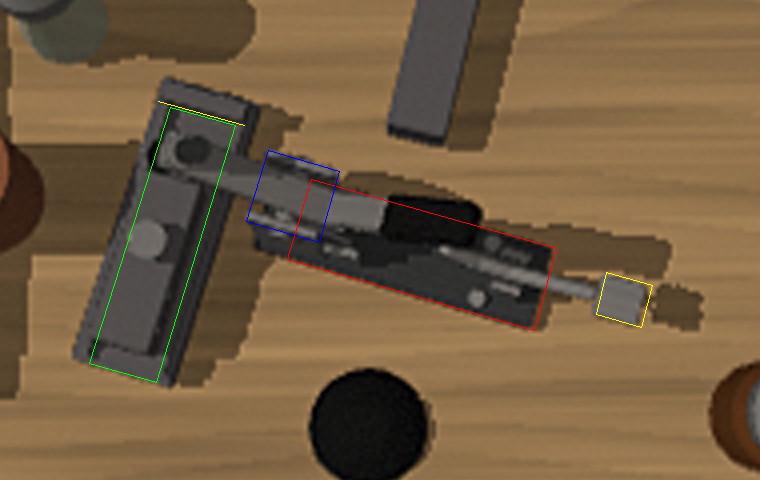

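View pics/ov_side.png

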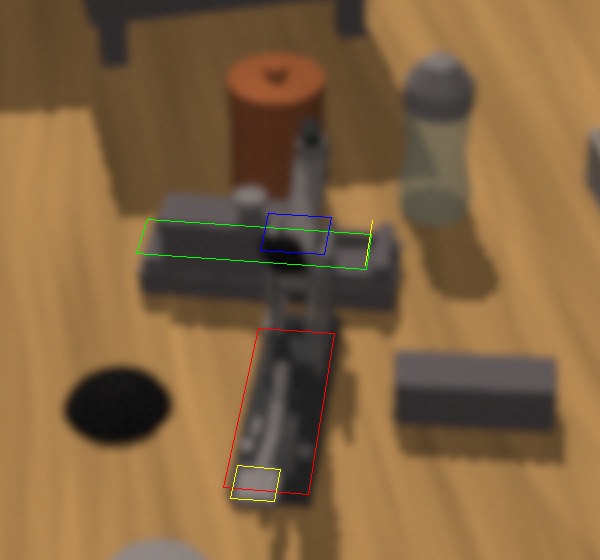

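```bash
cat >> fit.py <<'E'
def toC(w):
    d=np.array(w[:2])-p[:2]; c,s=np.cos(p[2]),np.sin(p[2]); return np.array([c*d[0]+s*d[1],-s*d[0]+c*d[1]])*1000
E
python3 - <<'E'
from fit import *
s=manip.state(); q=s["tool_rot"]; M=R.from_quat(np.r_[q[1:],q[0]]).as_matrix(); print("tool axes (cols)",M.round(3).tolist())
c,t,Mc=cal("wrist"); print("cam in tool",(M.T@(t-s["tool_pos"])).round(3))
for n,uv,z in(("caddy",(152,183),.104),("grinder",(173,132),.124),("jar",(366,244),.085),("opener",(257,247),.022),("spare",(274,154),.034)):
    w=ray("top",uv,z); print(n,w.round(3),toC(w).round(0))
for q in[(70,101,37),(70,130,60),(-28-80,0,120),(-189,0,55)]: print(q,W(p,q).round(4))
E
```

```text
tool axes (cols) [[0.96, 0.281, -0.0], [0.281, -0.96, 0.0], [0.0, -0.0, -1.0]]
cam in tool [ 0.083  0.001 -0.142]
caddy [0.605 0.253 0.104] [175.  40.]
grinder [0.71  0.207 0.124] [161. -73.]
jar [ 0.474 -0.195  0.085] [-291.   39.]
opener [0.471 0.033 0.022] [-73. 107.]
spare [ 0.685 -0.009  0.034] [ -53. -111.]
(70, 101, 37) [[0.5173 0.1693 0.037 ]]
(70, 130, 60) [[0.4895 0.1775 0.06  ]]
(-108, 0, 120) [[ 0.5635 -0.0301  0.12  ]]
(-189, 0, 55) [[ 0.5405 -0.1078  0.055 ]]
```

```bash
python3 -m creep '[[0,0,-7.15,0,0,0,0],[0,0,-7.15,0,0,0,0],[0,0,-7.15,0,0,0,0],[0,0,-7.15,0,0,0,0],[0,0,-7.15,0,0,0,0],[0,0,-7.15,0,0,0,0],[0,0,-7.15,0,0,0,0],[0,0,-7.15,0,0,0,0]]'; python3 -m creep '[[0,0,0,0.04,0,0,0],[0,0,0,0.04,0,0,0],[0,0,0,0.04,0,0,0],[0,0,0,0.04,0,0,0],[0,0,0,0.04,0,0,0],[0,0,0,0.04,0,0,0],[0,0,0,0.04,0,0,0],[0,0,0,0.04,0,0,0],[0,0,0,0.04,0,0,0],[0,0,0,0.04,0,0,0],[0,0,0,0.04,0,0,0],[0,0,0,0.04,0,0,0],[0,0,0,0.04,0,0,0],[0,0,0,0.04,0,0,0],[0,0,0,0.04,0,0,0],[0,0,0,0.04,0,0,0],[0,0,0,0.04,0.01,0,0],[0,0,0,0.04,0.01,0,0],[0,0,0,0.04,0.01,0,0],[0,0,0,0.04,0.01,0,0]]'
cat > where.py <<'E'
from fit import *
s=manip.state(); q=s["tool_rot"]; M=R.from_quat(np.r_[q[1:],q[0]]).as_matrix()
Rc=R.from_euler("z",p[2]).as_matrix()
print("t",round(float(s["time"]),2),"tcp clamp mm",toC(s["tool_pos"]).round(1),round(s["tool_pos"][2]*1000,1),"F clamp",(Rc.T@s["contact_force"]).round(2),"g",round(float(s["gripper_width"]),3))
print("tool axes in clamp",(Rc.T@M).round(3).tolist())
E
python3 where.py
```

```text
time: 1.17
tool_pos: [0.1756, -0.5998, 0.2314]
tool_rot: [0.0, 0.799, 0.601, -0.0]
contact_force: [1.0, -0.2, 0.7]
gripper_width: -0.003
time: 2.83
tool_pos: [0.4415, 0.1585, 0.2316]
tool_rot: [0.0, 0.801, 0.599, 0.0]
contact_force: [0.3, -2.1, 1.0]
gripper_width: -0.002
t 2.83 tcp clamp mm [ 38.1 170.6] 231.6 F clamp [-1.93 -0.89  1.02] g -0.002
tool axes in clamp [[1.0, 0.002, 0.0], [0.002, -1.0, -0.001], [0.0, 0.001, -1.0]]
```

```bash
python3 -m creep '[[0,0,0,0.016,0.017,0.02,0],[0,0,0,0.016,0.017,0.02,0],[0,0,0,0,0,0.04,0],[0,0,0,0,0,0.04,0],[0,0,0,0,0,0.04,0],[0,0,0,0,0,0.035,0],[0,0,0,0,0,0,0]]'; python3 where.py; python3 - <<'E'
from h import *
im=snap("wrist","w1.png")
im=snap("side","s1.png")[120:300,170:360]; cv2.imwrite("pics/s1z.png",cv2.resize(im,None,fx=4,fy=4,interpolation=cv2.INTER_CUBIC)[:600])
E
```

```text
time: 3.42
tool_pos: [0.476, 0.1756, 0.0283]
tool_rot: [-0.003, 0.801, 0.598, -0.007]
contact_force: [-0.6, -1.3, -0.7]
gripper_width: -0.001
t 3.42 tcp clamp mm [ 64.4 142.3] 28.3 F clamp [-1.38  0.24 -0.73] g -0.001
tool axes in clamp [[1.0, 0.0, -0.007], [0.001, -1.0, 0.014], [-0.007, -0.014, -1.0]]
```

View pics/w1.png

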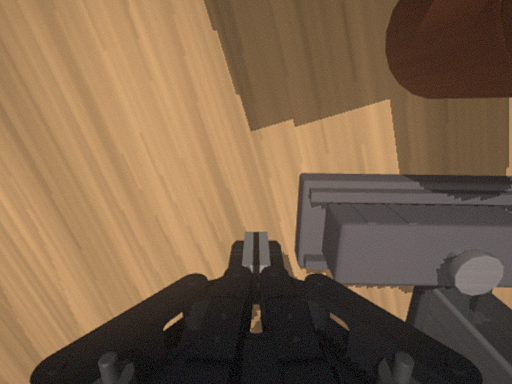

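View pics/s1z.png

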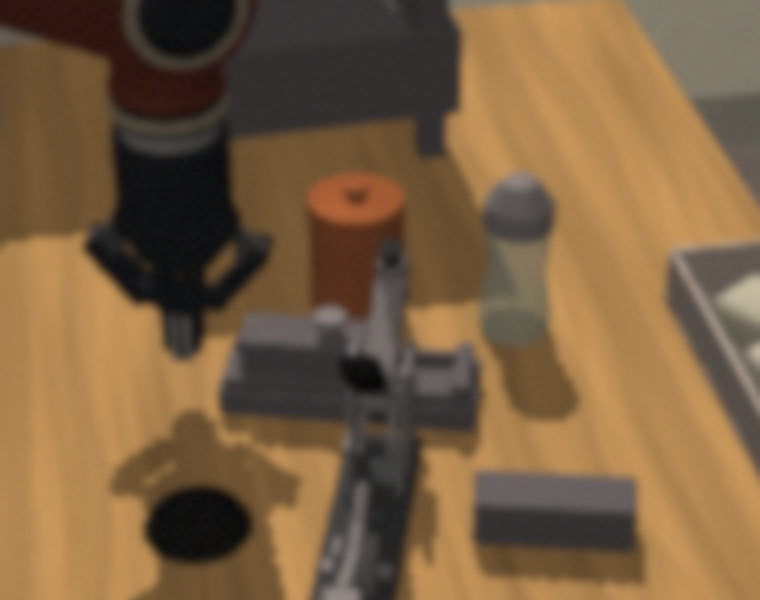

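```bash
python3 -m creep '[[0,0,-7.1,0,0,0,0],[0,0,-7.1,0,0,0,0],[0,0,-7.1,0,0,0,0],[0,0,-7.1,0,0,0,0],[0,0,-7.1,0,0,0,0],[0,0,-7.1,0,0,0,0],[0,0,-7.1,0,0,0,0],[0,0,-7.1,0,0,0,0],[0,0,-7.1,0,0,0,0],[0,0,-7.1,0,0,0,0],[0,0,-7.1,0,0,0,0],[0,0,-7.1,0,0,0,0],[0,0,-4.8,0,0,0,0]]'; python3 where.py; python3 -c "
from h import *
st()"
```

```text
time: 4.6
tool_pos: [0.4859, 0.1777, 0.041]
tool_rot: [0.004, 0.141, 0.99, 0.001]
contact_force: [-0.0, 0.1, 0.1]
gripper_width: -0.002
t 4.6 tcp clamp mm [ 69.1 133.5] 41.0 F clamp [0.1  0.04 0.09] g -0.002
tool axes in clamp [[-0.006, 1.0, 0.004], [1.0, 0.006, -0.007], [-0.007, 0.004, -1.0]]
{'time': 4.6, 'joint_pos': [0.2066, -0.0068, 2.0127, 0.0, 1.128, -1.0819], 'tool_pos': [0.4859, 0.1777, 0.041], 'tool_rot': [0.0036, 0.1407, 0.9901, 0.0013], 'contact_force': [-0.0115, 0.1125, 0.0858], 'gripper_width': -0.0022}
```

```bash
python3 -m creep '[[0,0,0,-0.008,0,0.004,0],[0,0,0,-0.008,0,0,0],[0,0,0,-0.004,0,0,0],[0,0,0,-0.003,0,0,0],[0,0,0,-0.003,0,0,0],[0,0,0,-0.003,0,0,0],[0,0,0,0,0,0,0]]'; python3 where.py;python3 -m creep '[[0,0,0,-0.003,0,0,0],[0,0,0,-0.003,0,0,0],[0,0,0,-0.003,0,0,0],[0,0,0,-0.003,0,0,0]]'; python3 where.py
```

```text
time: 5.18
tool_pos: [0.5109, 0.1686, 0.0323]
tool_rot: [0.0, 0.144, 0.99, -0.0]
contact_force: [0.5, 0.0, -1.1]
gripper_width: -0.001
t 5.18 tcp clamp mm [ 67.6 106.9] 32.3 F clamp [ 0.15 -0.5  -1.1 ] g -0.001
tool axes in clamp [[0.0, 1.0, -0.0], [1.0, -0.0, -0.0], [-0.0, -0.0, -1.0]]
time: 5.52
tool_pos: [0.522, 0.1653, 0.0321]
tool_rot: [-0.0, 0.143, 0.99, -0.0]
contact_force: [-0.5, 0.4, 0.7]
gripper_width: -0.002
t 5.52 tcp clamp mm [67.5 95.3] 32.1 F clamp [0.27 0.63 0.68] g -0.002
tool axes in clamp [[-0.001, 1.0, -0.0], [1.0, 0.001, 0.0], [0.0, -0.0, -1.0]]
```

```bash
python3 -m creep '[[0,0,0,-0.003,0,0,0],[0,0,0,-0.003,0,0,0],[0,0,0,-0.003,0,0,0],[0,0,0,-0.003,0,0,0]]'; python3 where.py|head -1; python3 - <<'E'
from h import *
im=snap("side","s2.png")[120:270,170:360]; cv2.imwrite("pics/s2z.png",cv2.resize(im,None,fx=4,fy=4,interpolation=cv2.INTER_CUBIC))
E
```

```text
time: 5.85
tool_pos: [0.5337, 0.1619, 0.0323]
tool_rot: [-0.0, 0.143, 0.99, -0.0]
contact_force: [-1.0, -0.1, 0.4]
gripper_width: -0.003
t 5.85 tcp clamp mm [67.6 83.1] 32.3 F clamp [-0.39  0.92  0.4 ] g -0.003
```

View pics/s2z.png

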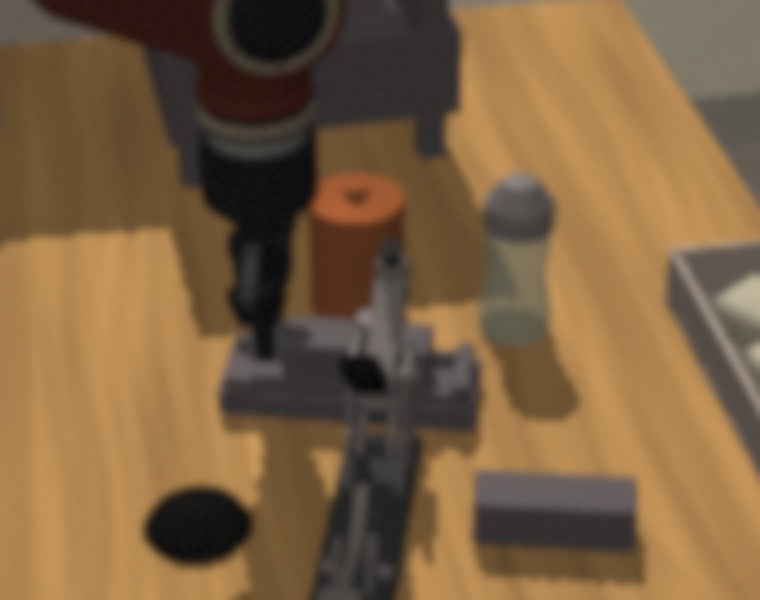

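```bash
python3 -m creep '[[0,0,0,-0.003,0,0,0],[0,0,0,-0.002,0,0,0],[0,0,0,-0.001,0,0,0],[0,0,0,-0.001,0,0,0]]'; python3 where.py|head -1; for i in 1; do python3 -m creep '[[0,0,0,-0.001,0,0,0],[0,0,0,-0.001,0,0,0]]'; python3 where.py|head -1;python3 -m creep '[[0,0,0,-0.001,0,0,0],[0,0,0,-0.001,0,0,0]]'; python3 where.py|head -1; done
```

```text
time: 6.23
tool_pos: [0.5402, 0.16, 0.0324]
tool_rot: [-0.0, 0.143, 0.99, 0.0]
contact_force: [-1.6, -0.1, 0.4]
gripper_width: -0.002
t 6.23 tcp clamp mm [67.7 76.3] 32.4 F clamp [-0.51  1.5   0.45] g -0.002
time: 6.4
tool_pos: [0.5421, 0.1595, 0.0324]
tool_rot: [-0.0, 0.143, 0.99, 0.0]
contact_force: [-1.5, 0.1, 1.8]
gripper_width: 0.002
t 6.4 tcp clamp mm [67.7 74.4] 32.4 F clamp [-0.31  1.49  1.81] g 0.002
time: 6.57
tool_pos: [0.544, 0.1589, 0.0324]
tool_rot: [-0.0, 0.143, 0.99, 0.0]
contact_force: [-1.3, -0.5, 2.0]
gripper_width: -0.002
t 6.57 tcp clamp mm [67.7 72.4] 32.4 F clamp [-0.89  1.07  1.99] g -0.002
```

```bash
python3 -m creep '[[0,0,0,-0.001,0,0,0],[0,0,0,-0.001,0,0,0]]'; python3 where.py|head -1;python3 -m creep '[[0,0,0,-0.0007,0,0,0],[0,0,0,-0.0003,0,0,0]]'; python3 where.py|head -1;python3 -m creep '[[0,0,0,-0.0007,0,0,0],[0,0,0,-0.0003,0,0,0]]'; python3 where.py|head -1
```

```text
time: 6.73
tool_pos: [0.546, 0.1583, 0.0324]
tool_rot: [-0.0, 0.143, 0.99, 0.0]
contact_force: [-1.2, 0.7, 1.6]
gripper_width: -0.001
t 6.73 tcp clamp mm [67.6 70.3] 32.4 F clamp [0.3  1.31 1.61] g -0.001
time: 6.9
tool_pos: [0.547, 0.158, 0.0323]
tool_rot: [0.0, 0.143, 0.99, 0.0]
contact_force: [-1.1, 0.8, 0.4]
gripper_width: 0.005
t 6.9 tcp clamp mm [67.6 69.3] 32.3 F clamp [0.45 1.31 0.37] g 0.005
time: 7.07
tool_pos: [0.5479, 0.1577, 0.0323]
tool_rot: [0.0, 0.143, 0.99, -0.0]
contact_force: [-0.9, -0.4, 1.3]
gripper_width: 0.001
t 7.07 tcp clamp mm [67.6 68.3] 32.3 F clamp [-0.67  0.72  1.27] g 0.001
```

```bash
python3 -m creep '[[0,0,0,-0.001,0,0,0],[0,0,0,-0.0005,0,0,0]]'; python3 where.py|head -1;python3 -m creep '[[0,0,0,-0.0007,0,0,0],[0,0,0,0,0,0,0]]'; python3 where.py|head -1
```

```text
time: 7.23
tool_pos: [0.5484, 0.1575, 0.0322]
tool_rot: [-0.001, 0.143, 0.99, 0.0]
contact_force: [-6.9, 2.1, 4.5]
gripper_width: -0.003
t 7.23 tcp clamp mm [67.6 67.8] 32.2 F clamp [0.02 7.19 4.51] g -0.003
time: 7.4
tool_pos: [0.5484, 0.1575, 0.0322]
tool_rot: [-0.002, 0.143, 0.99, 0.0]
contact_force: [-8.6, 2.0, 5.9]
gripper_width: -0.001
t 7.4 tcp clamp mm [67.6 67.8] 32.2 F clamp [-0.54  8.83  5.86] g -0.001
```

```bash
python3 - <<'E'
from h import *
im=snap("top","t3.png")[140:260,165:355]; cv2.imwrite("pics/t3z.png",cv2.resize(im,None,fx=4,fy=4,interpolation=cv2.INTER_CUBIC))
E
```

```text
(no output)
```

View pics/t3z.png

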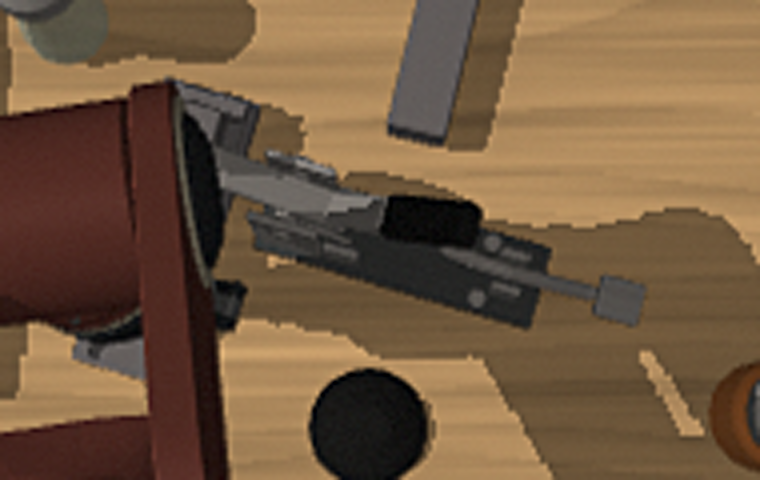

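```bash
python3 -m creep '[[0,0,0,0.01,0,0,0],[0,0,0,0.015,0,0,0],[0,0,0,0.01,0,-0.02,0],[0,0,0,0,0,-0.04,0],[0,0,0,0,0,-0.04,0],[0,0,0,0,0,-0.04,0],[0,0,0,0,0,-0.04,0],[0,0,0,0,-0.04,-0.02,0],[0,0,0,0,-0.04,-0.01,0],[0,0,0,0,-0.04,0,0],[0,0,0,0,-0.04,0,0],[0,0,0,0,-0.04,0,0],[0,0,0,0,0,0,0]]'; python3 where.py; python3 - <<'E'
from h import *
im=snap("top","t4.png")[140:260,165:355]; cv2.imwrite("pics/t4z.png",cv2.resize(im,None,fx=4,fy=4,interpolation=cv2.INTER_CUBIC))
im=snap("side","s4.png")[120:270,170:360]; cv2.imwrite("pics/s4z.png",cv2.resize(im,None,fx=4,fy=4,interpolation=cv2.INTER_CUBIC))
E
```

```text
time: 8.53
tool_pos: [0.4591, -0.0275, 0.241]
tool_rot: [0.001, 0.147, 0.989, -0.002]
contact_force: [1.3, 0.2, -0.7]
gripper_width: 0.0
t 8.53 tcp clamp mm [-135.2  100.8] 241.0 F clamp [ 0.52 -1.19 -0.66] g 0.0
tool axes in clamp [[0.007, 1.0, -0.003], [1.0, -0.007, -0.002], [-0.002, -0.003, -1.0]]
```

View pics/t4z.png

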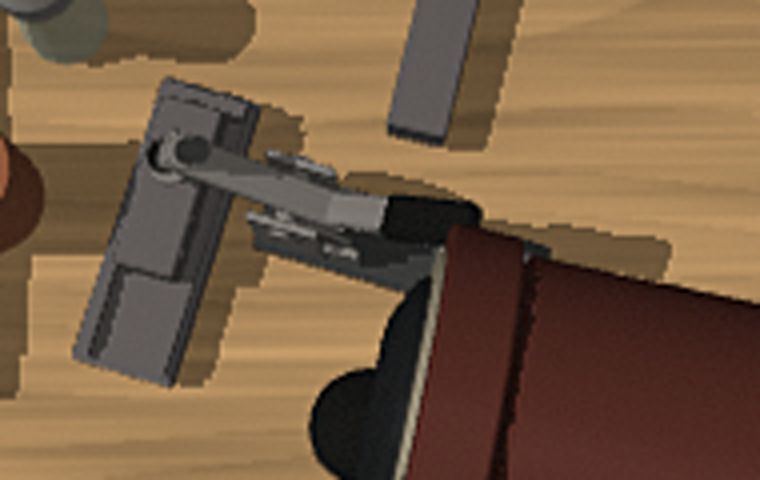

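View pics/s4z.png

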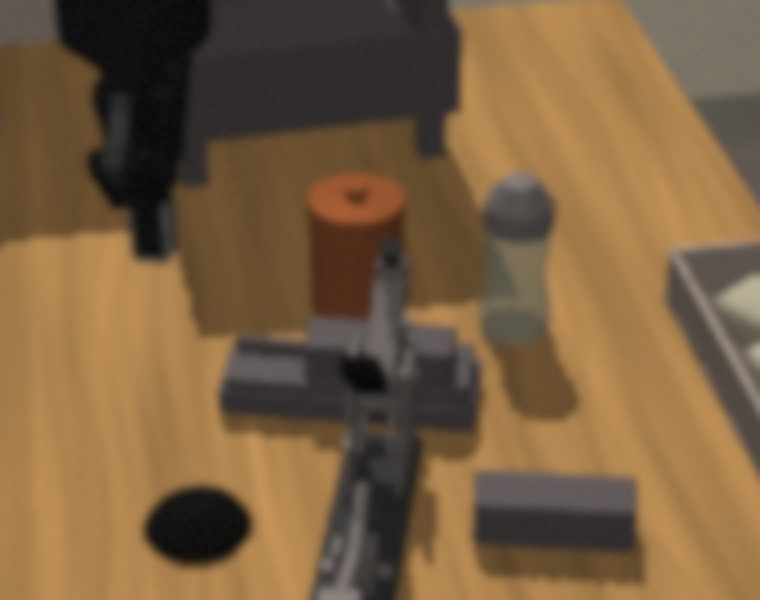

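```bash
python3 - <<'E'
from fit import *
def H(th,x,y,z):
    c,s=np.cos(th),np.sin(th); return (-28+x*c+z*s, y, 36-x*s+z*c)
for d in range(34,64,4):
    th=np.radians(d)
    pts=[H(th,x,y,z) for x,y,z in((-131,0,37),(-131,0,23),(-69,0,37))]
    u=proj("top",W(p,pts),CT); v=proj("side",W(p,pts),CS)
    print(d,((u-[165,140])*4).round(0).tolist(),"side",((v-[170,120])*4).round(0).tolist(),np.round(H(th,-110,0,37),0),np.round(H(th,-131,0,37),0))
E
```

```text
34 [[512.0, 240.0], [524.0, 248.0], [409.0, 223.0]] side [[349.0, 399.0], [347.0, 424.0], [361.0, 394.0]] [-99.   0. 128.] [-116.    0.  140.]
38 [[498.0, 234.0], [513.0, 242.0], [400.0, 220.0]] side [[351.0, 383.0], [349.0, 408.0], [362.0, 386.0]] [-92.   0. 133.] [-108.    0.  146.]
42 [[484.0, 228.0], [500.0, 237.0], [391.0, 216.0]] side [[352.0, 367.0], [350.0, 392.0], [363.0, 378.0]] [-85.   0. 137.] [-101.    0.  151.]
46 [[468.0, 222.0], [486.0, 231.0], [381.0, 213.0]] side [[354.0, 352.0], [352.0, 376.0], [364.0, 370.0]] [-78.   0. 141.] [-92.   0. 156.]
50 [[452.0, 216.0], [472.0, 225.0], [371.0, 210.0]] side [[356.0, 337.0], [354.0, 361.0], [365.0, 363.0]] [-70.   0. 144.] [-84.   0. 160.]
54 [[435.0, 210.0], [456.0, 219.0], [361.0, 207.0]] side [[358.0, 323.0], [355.0, 346.0], [366.0, 357.0]] [-63.   0. 147.] [-75.   0. 164.]
58 [[417.0, 204.0], [440.0, 213.0], [351.0, 204.0]] side [[360.0, 310.0], [357.0, 332.0], [367.0, 351.0]] [-55.   0. 149.] [-66.   0. 167.]
62 [[399.0, 198.0], [423.0, 207.0], [341.0, 201.0]] side [[362.0, 297.0], [359.0, 319.0], [368.0, 345.0]] [-47.   0. 150.] [-57.   0. 169.]
```

```bash
python3 -m creep '[[0,0,0,-0.034,0.021,0,0],[0,0,0,-0.034,0.021,0,0],[0,0,0,-0.033,0.022,0.01,0],[0,0,0,0,0,0.02,0],[0,0,0,0,0,0.02,0],[0,0,0,0,0,0.015,0],[0,0,0,0,0,0,0],[0,0,0,0,0,0,0]]'; python3 where.py; python3 - <<'E'
from h import *
im=snap("side","s5.png")[90:240,190:340]; cv2.imwrite("pics/s5z.png",cv2.resize(im,None,fx=4,fy=4,interpolation=cv2.INTER_CUBIC))
snap("wrist","w5.png")
E
```

```text
time: 9.3
tool_pos: [0.5749, 0.012, 0.1747]
tool_rot: [-0.001, 0.142, 0.99, -0.0]
contact_force: [0.1, 0.6, 0.3]
gripper_width: 0.001
t 9.3 tcp clamp mm [-64.4   1. ] 174.7 F clamp [0.62 0.09 0.25] g 0.001
tool axes in clamp [[-0.002, 1.0, -0.0], [1.0, 0.002, 0.002], [0.002, -0.0, -1.0]]
```

View pics/s5z.png

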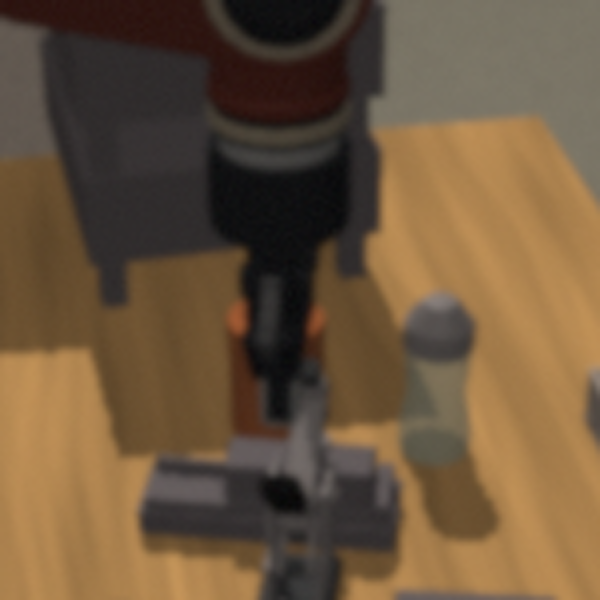

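View pics/w5.png

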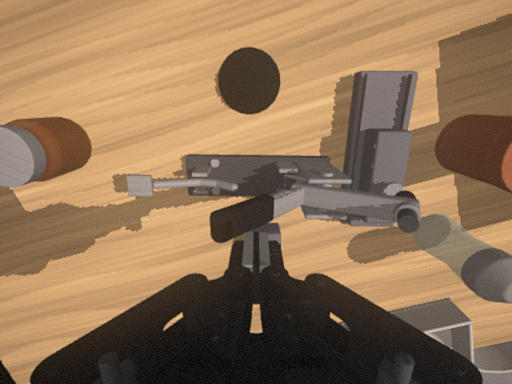

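```bash
python3 - <<'E'
from fit import *
def H(th,x,y,z):
    c,s=np.cos(th),np.sin(th); return (-28+x*c+z*s, y, 36-x*s+z*c)
C=cal("wrist")
for d in(42,46,50):
    th=np.radians(d)
    print(d,proj("wrist",W(p,[H(th,-131,-12,37),H(th,-131,12,37),H(th,-131,12,23),H(th,-69,-12,37),H(th,-69,12,37)]),C).round(0).tolist())
print("relpad",proj("wrist",W(p,(-189,0,55)),C),"jawpivot",proj("wrist",W(p,(0,0,75)),C),"base",proj("wrist",W(p,[(-150,25,12),(-150,-25,12)]),C), "tcp",proj("wrist",manip.state()["tool_pos"],C))
E
```

```text
42 [[205.0, 239.0], [203.0, 208.0], [193.0, 202.0], [267.0, 216.0], [268.0, 189.0]]
46 [[216.0, 242.0], [214.0, 210.0], [202.0, 205.0], [273.0, 216.0], [274.0, 190.0]]
50 [[227.0, 245.0], [226.0, 213.0], [212.0, 208.0], [280.0, 217.0], [281.0, 190.0]]
relpad [[136.25972482 183.47073172]] jawpivot [[322.14286944 189.82615917]] base [[182.42437277 152.31649886]
 [185.95280571 192.89877231]] tcp [[255.50682809 243.10951972]]
```

```bash
python3 -m creep '[[0,0,0,-0.001,-0.006,0.01,0],[0,0,0,0,-0.001,0.008,0],[0,0,0,0,0,0.004,0],[0,0,0,0,0,0.002,0],[0,0,0,0,0,0.002,0]]'; python3 where.py|head -1; python3 -m creep '[[0,0,0,0,0,0.002,0],[0,0,0,0,0,0.002,0]]'; python3 where.py|head -1
```

```text
time: 9.82
tool_pos: [0.5741, 0.0034, 0.1494]
tool_rot: [-0.0, 0.144, 0.99, 0.0]
contact_force: [-0.1, 1.5, 0.7]
gripper_width: -0.003
t 9.82 tcp clamp mm [-72.8  -0.6] 149.4 F clamp [1.39 0.48 0.73] g -0.003
time: 9.98
tool_pos: [0.5745, 0.0036, 0.146]
tool_rot: [0.0, 0.143, 0.99, 0.0]
contact_force: [-0.2, 0.7, -0.1]
gripper_width: 0.002
t 9.98 tcp clamp mm [-72.6  -1. ] 146.0 F clamp [ 0.64  0.4  -0.15] g 0.002
```

```bash
python3 -m creep '[[0,0,0,0,-0.002,0.002,0],[0,0,0,0,-0.002,0.002,0]]'; python3 where.py|head -1; python3 -m creep '[[0,0,0,0,-0.002,0.002,0],[0,0,0,0,-0.002,0.002,0]]'; python3 where.py|head -1
```

```text
time: 10.15
tool_pos: [0.5735, -0.0003, 0.1422]
tool_rot: [0.0, 0.143, 0.99, 0.0]
contact_force: [0.5, -0.8, 1.1]
gripper_width: -0.002
t 10.15 tcp clamp mm [-76.6  -1.1] 142.2 F clamp [-0.65 -0.68  1.08] g -0.002
time: 10.32
tool_pos: [0.5722, -0.0044, 0.138]
tool_rot: [0.0, 0.143, 0.99, -0.0]
contact_force: [-0.3, -0.0, 1.0]
gripper_width: -0.001
t 10.32 tcp clamp mm [-80.9  -1.1] 138.0 F clamp [-0.13  0.26  1.02] g -0.001
```

```bash
python3 -m creep '[[0,0,0,0,-0.002,0.002,0],[0,0,0,0,-0.002,0.002,0]]'; python3 where.py|head -1; python3 - <<'E'
from h import *
snap("wrist","w6.png")
im=snap("top","t6.png")[140:260,165:355]; cv2.imwrite("pics/t6z.png",cv2.resize(im,None,fx=4,fy=4,interpolation=cv2.INTER_CUBIC))
E
```

```text
time: 10.48
tool_pos: [0.571, -0.0082, 0.1338]
tool_rot: [0.0, 0.143, 0.99, -0.0]
contact_force: [-0.1, 0.2, 1.1]
gripper_width: 0.001
t 10.48 tcp clamp mm [-84.9  -1. ] 133.8 F clamp [0.14 0.1  1.14] g 0.001
```

View pics/w6.png

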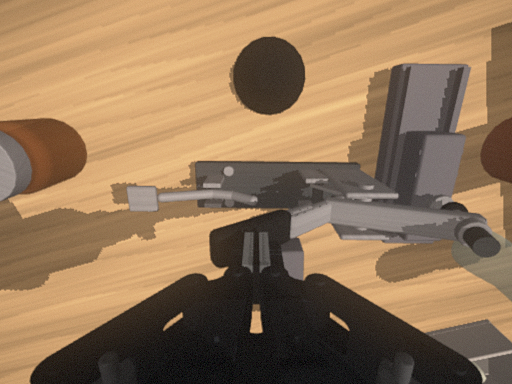

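```bash
python3 - <<'E'
from fit import *
def H(th,x,y,z):
    c,s=np.cos(th),np.sin(th); return (-28+x*c+z*s, y, 36-x*s+z*c)
C=cal("wrist")
for d in(36,40,44,48):
    th=np.radians(d)
    print(d,proj("wrist",W(p,[H(th,-131,-12,37),H(th,-131,12,37),H(th,-131,12,23),H(th,-69,-12,37),H(th,-69,12,37)]),C).round(0).tolist())
print("tcp",proj("wrist",manip.state()["tool_pos"],C), "cam", toC(C[1]),C[1][2])
im=cv2.imread("pics/w6.png")[170:300,180:340]; cv2.imwrite("pics/w6z.png",cv2.resize(im,None,fx=5,fy=4.6,interpolation=cv2.INTER_CUBIC))
E
```

```text
36 [[209.0, 269.0], [207.0, 232.0], [196.0, 223.0], [288.0, 239.0], [289.0, 207.0]]
40 [[221.0, 275.0], [219.0, 237.0], [206.0, 228.0], [295.0, 240.0], [297.0, 209.0]]
44 [[234.0, 280.0], [233.0, 241.0], [217.0, 232.0], [303.0, 241.0], [305.0, 210.0]]
48 [[250.0, 286.0], [249.0, 246.0], [230.0, 237.0], [311.0, 242.0], [313.0, 210.0]]
tcp [[255.51805607 243.02580164]] cam [-84.97034695  79.60003606] 0.2754209265864233
```

View pics/w6z.png

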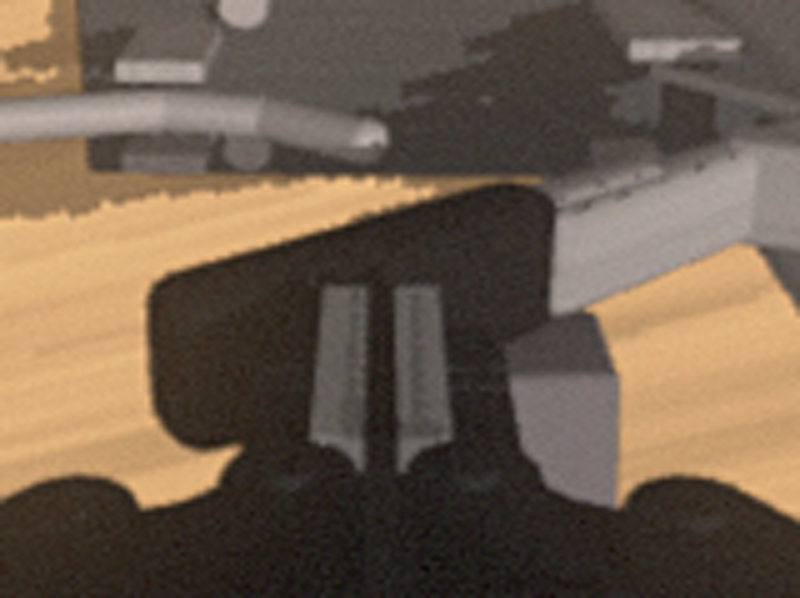

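View pics/t6z.png

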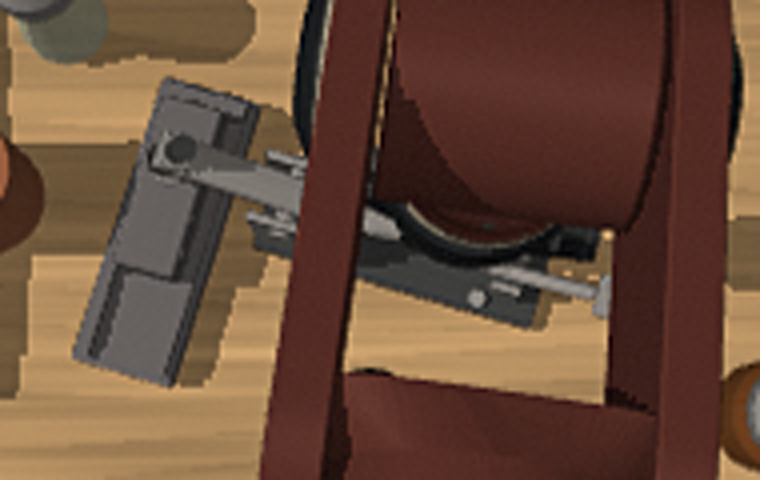

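```bash
python3 -m creep '[[0,0,0,0,-0.004,0.0025,0],[0,0,0,0,-0.004,0.003,0],[0,0,0,0,-0.004,0.003,0],[0,0,0,0,-0.0035,0.003,0]]'; python3 where.py|head -1; python3 -m creep '[[0,0,0,0,-0.004,0.0035,0],[0,0,0,0,-0.003,0.0035,0]]'; python3 where.py|head -1
```

```text
time: 10.92
tool_pos: [0.5667, -0.0226, 0.1223]
tool_rot: [0.0, 0.143, 0.99, 0.001]
contact_force: [1.3, 4.2, 2.4]
gripper_width: -0.001
t 10.92 tcp clamp mm [-99.9  -1. ] 122.3 F clamp [ 4.4  -0.02  2.45] g -0.001
time: 11.08
tool_pos: [0.5648, -0.0295, 0.1156]
tool_rot: [0.0, 0.143, 0.99, 0.0]
contact_force: [-0.1, 3.9, 2.4]
gripper_width: -0.005
t 11.08 tcp clamp mm [-107.    -1.1] 115.6 F clamp [3.73 1.19 2.39] g -0.005
```

```bash
python3 -m creep '[[0,0,0,0,-0.0025,0.0025,0],[0,0,0,0,-0.0025,0.0025,0]]'; python3 where.py|head -1; python3 -m creep '[[0,0,0,0,-0.0025,0.003,0],[0,0,0,0,-0.0025,0.003,0]]'; python3 where.py|head -1;  python3 -m creep '[[0,0,0,0,-0.002,0.003,0],[0,0,0,0,-0.002,0.003,0]]'; python3 where.py|head -1
```

```text
time: 11.25
tool_pos: [0.5632, -0.0345, 0.1103]
tool_rot: [0.0, 0.143, 0.99, 0.0]
contact_force: [0.9, 2.9, 2.1]
gripper_width: -0.001
t 11.25 tcp clamp mm [-112.3   -1. ] 110.3 F clamp [ 3.03 -0.    2.13] g -0.001
time: 11.42
tool_pos: [0.5618, -0.0394, 0.1043]
tool_rot: [0.0, 0.143, 0.99, -0.0]
contact_force: [0.7, 3.3, 3.0]
gripper_width: 0.001
t 11.42 tcp clamp mm [-117.4   -1. ] 104.3 F clamp [3.33 0.28 3.02] g 0.001
time: 11.58
tool_pos: [0.5607, -0.0432, 0.0983]
tool_rot: [0.0, 0.143, 0.99, 0.0]
contact_force: [0.6, 3.2, 2.9]
gripper_width: -0.001
t 11.58 tcp clamp mm [-121.3   -1. ] 98.3 F clamp [3.22 0.35 2.91] g -0.001
```

```bash
python3 -m creep '[[0,0,0,0,-0.0015,0.003,0],[0,0,0,0,-0.0015,0.003,0]]'; python3 where.py|head -1; python3 -m creep '[[0,0,0,0,-0.0015,0.0025,0],[0,0,0,0,-0.001,0.0025,0]]'; python3 where.py|head -1;  python3 -m creep '[[0,0,0,0,-0.001,0.002,0],[0,0,0,0,-0.001,0.002,0]]'; python3 where.py|head -1
```

```text
time: 11.75
tool_pos: [0.5598, -0.0462, 0.0924]
tool_rot: [0.0, 0.143, 0.99, -0.0]
contact_force: [0.6, 1.0, 4.3]
gripper_width: 0.003
t 11.75 tcp clamp mm [-124.5   -1. ] 92.4 F clamp [ 1.13 -0.27  4.26] g 0.003
time: 11.92
tool_pos: [0.559, -0.0487, 0.0873]
tool_rot: [0.0, 0.143, 0.99, -0.0]
contact_force: [-0.3, 1.0, 4.4]
gripper_width: -0.001
t 11.92 tcp clamp mm [-127.1   -1. ] 87.3 F clamp [0.91 0.56 4.36] g -0.001
time: 12.08
tool_pos: [0.5584, -0.0505, 0.0832]
tool_rot: [-0.0, 0.143, 0.99, -0.0]
contact_force: [0.4, 1.4, 3.2]
gripper_width: 0.003
t 12.08 tcp clamp mm [-129.    -0.9] 83.2 F clamp [1.41 0.   3.22] g 0.003
```

```bash
python3 -m creep '[[0,0,0,0,-0.0005,0.002,0],[0,0,0,0,-0.0005,0.0015,0]]'; python3 where.py|head -1; python3 -m creep '[[0,0,0,0,-0.0005,0.0015,0],[0,0,0,0,-0.0005,0.0015,0]]'; python3 where.py|head -1
```

```text
time: 12.25
tool_pos: [0.558, -0.0518, 0.0796]
tool_rot: [-0.0, 0.143, 0.99, -0.001]
contact_force: [-1.5, -1.4, 3.8]
gripper_width: 0.003
t 12.25 tcp clamp mm [-130.4   -0.9] 79.6 F clamp [-1.78  1.05  3.81] g 0.003
time: 12.42
tool_pos: [0.5577, -0.0525, 0.0767]
tool_rot: [-0.0, 0.143, 0.99, -0.0]
contact_force: [-0.3, -1.7, 1.7]
gripper_width: -0.004
t 12.42 tcp clamp mm [-131.1   -0.9] 76.7 F clamp [-1.68 -0.16  1.65] g -0.004
```

```bash
python3 -m creep '[[0,0,0,0,-0.0005,0.0015,0],[0,0,0,0,0,0.001,0]]'; python3 where.py|head -1; python3 -m creep '[[0,0,0,0,-0.0005,0.001,0],[0,0,0,0,0,0.001,0]]'; python3 where.py|head -1
```

```text
time: 12.58
tool_pos: [0.5576, -0.0526, 0.074]
tool_rot: [-0.0, 0.143, 0.99, 0.0]
contact_force: [0.0, -0.8, 1.2]
gripper_width: -0.0
t 12.58 tcp clamp mm [-131.2   -0.7] 74.0 F clamp [-0.77 -0.26  1.17] g -0.0
time: 12.75
tool_pos: [0.5574, -0.0529, 0.072]
tool_rot: [-0.0, 0.143, 0.99, 0.0]
contact_force: [-1.1, -0.8, 0.4]
gripper_width: -0.001
t 12.75 tcp clamp mm [-131.6   -0.7] 72.0 F clamp [-1.1   0.83  0.43] g -0.001
```

```bash
python3 -m creep '[[0,0,0,0,0,0.001,0],[0,0,0,0,0,0.001,0]]'; python3 where.py|head -1; python3 -m creep '[[0,0,0,0,0,0.001,0],[0,0,0,0,0,0.001,0]]'; python3 where.py|head -1;  python3 - <<'E'
from h import *
im=snap("wrist","w7.png")
E
```

```text
time: 12.92
tool_pos: [0.5574, -0.0528, 0.07]
tool_rot: [-0.0, 0.143, 0.99, 0.0]
contact_force: [0.0, -0.4, 0.7]
gripper_width: -0.0
t 12.92 tcp clamp mm [-131.5   -0.6] 70.0 F clamp [-0.39 -0.17  0.71] g -0.0
time: 13.08
tool_pos: [0.5574, -0.0527, 0.068]
tool_rot: [-0.0, 0.143, 0.99, 0.0]
contact_force: [-0.1, -0.7, -0.6]
gripper_width: -0.002
t 13.08 tcp clamp mm [-131.4   -0.6] 68.0 F clamp [-0.66 -0.12 -0.65] g -0.002
```

View pics/w7.png

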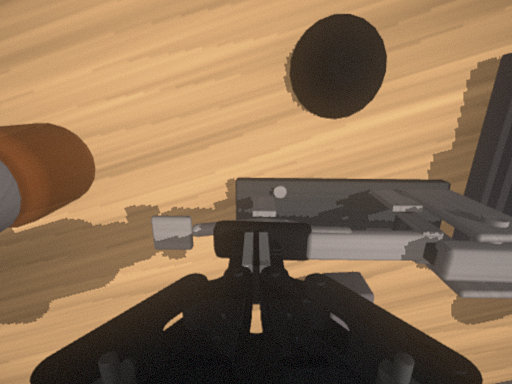

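```bash
python3 -m creep '[[0,0,0,0,0,-0.005,0],[0,0,0,0,0,-0.015,0],[0,0,0,0,0,-0.03,0],[0,0,0,0,0,-0.04,0],[0,0,0,0,0,-0.03,0],[0,0,0,0,0,0,0],[0,0,0,0,0,0,0]]'; python3 where.py|head -1;  python3 - <<'E'
from h import *
im=snap("wrist","w8.png")
im=snap("side","s8.png")[120:300,170:360]; cv2.imwrite("pics/s8z.png",cv2.resize(im,None,fx=4,fy=4,interpolation=cv2.INTER_CUBIC)[120:])
E
```

```text
time: 13.72
tool_pos: [0.5594, -0.0533, 0.1921]
tool_rot: [0.003, 0.143, 0.99, -0.0]
contact_force: [-0.1, 1.0, -0.5]
gripper_width: 0.001
t 13.72 tcp clamp mm [-131.4   -2.7] 192.1 F clamp [ 0.9   0.41 -0.46] g 0.001
```

View pics/w8.png

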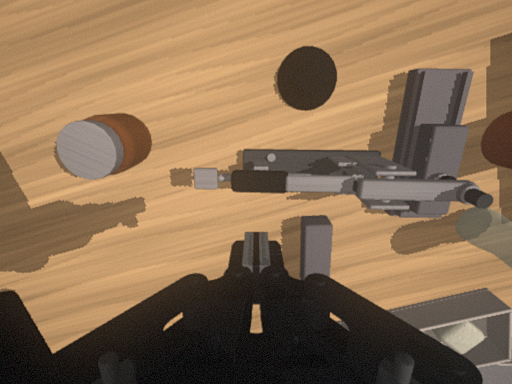

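View pics/s8z.png

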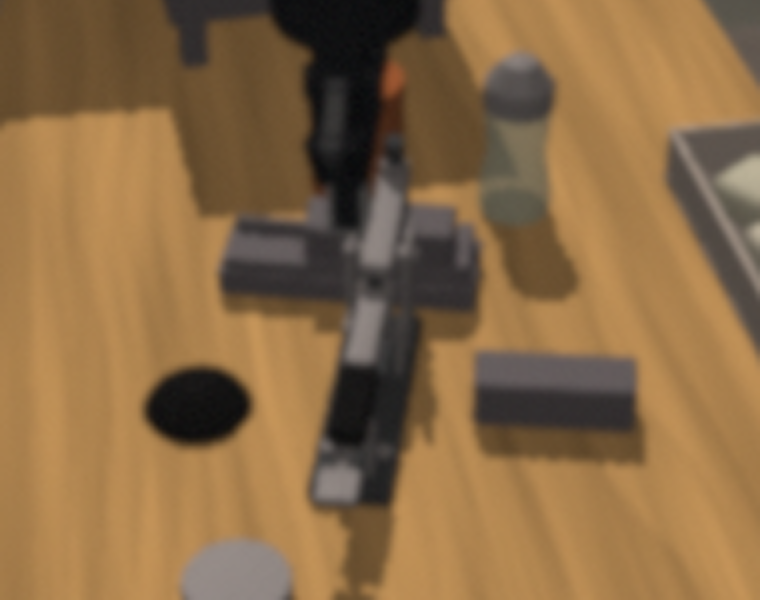

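```bash
python3 - <<'E'
from fit import *
def H(th,x,y,z):
    c,s=np.cos(th),np.sin(th); return (-28+x*c+z*s, y, 36-x*s+z*c)
C=cal("wrist")
for d in(-8,-4,0,4,8):
    th=np.radians(d); P=[H(th,-131,-12,37),H(th,-131,12,37),H(th,-69,-12,37),H(th,-69,12,37)]
    print(d,proj("wrist",W(p,P),C).round(0).tolist(),"side",((proj("side",W(p,P),CS)-[170,150])*4).round(0).tolist(), "z",round(P[0][2],1))
im=cv2.imread("pics/w8.png")[130:230,160:320]; cv2.imwrite("pics/w8z.png",cv2.resize(im,None,fx=5,fy=5,interpolation=cv2.INTER_CUBIC))
E
```

```text
-8 [[227.0, 192.0], [226.0, 170.0], [284.0, 194.0], [285.0, 172.0]] side [[361.0, 452.0], [319.0, 449.0], [374.0, 370.0], [334.0, 367.0]] z 54.4
-4 [[228.0, 194.0], [227.0, 172.0], [286.0, 196.0], [287.0, 174.0]] side [[361.0, 438.0], [319.0, 434.0], [374.0, 361.0], [334.0, 358.0]] z 63.8
0 [[229.0, 197.0], [228.0, 175.0], [289.0, 197.0], [290.0, 175.0]] side [[362.0, 423.0], [319.0, 419.0], [375.0, 352.0], [334.0, 349.0]] z 73.0
4 [[231.0, 200.0], [230.0, 177.0], [292.0, 199.0], [294.0, 176.0]] side [[362.0, 407.0], [320.0, 404.0], [375.0, 343.0], [335.0, 340.0]] z 82.0
8 [[234.0, 204.0], [233.0, 180.0], [296.0, 201.0], [297.0, 177.0]] side [[363.0, 391.0], [320.0, 387.0], [376.0, 334.0], [335.0, 331.0]] z 90.9
```

View pics/w8z.png

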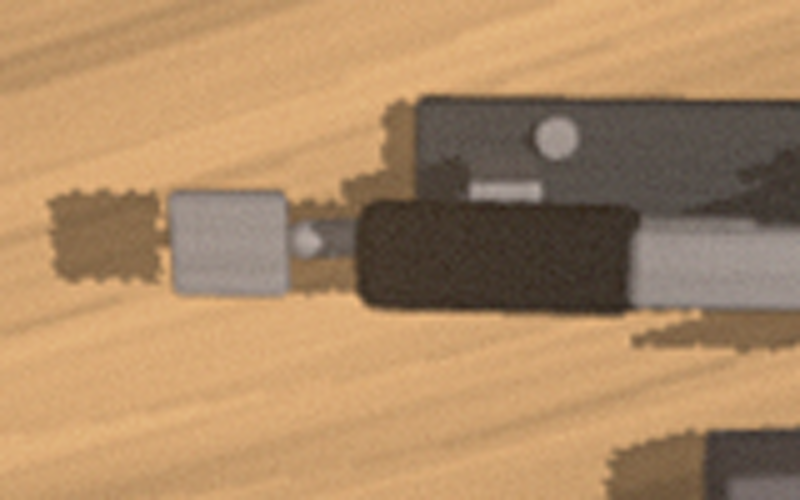

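```bash
python3 -m creep '[[0,0,0,0.001,-0.032,0,0],[0,0,0,0,-0.032,0,0],[0,0,-7,0,0,0.01,0],[0,0,-7,0,0,0.01,0],[0,0,-7,0,0,0.01,0],[0,0,-7,0,0,0.01,0],[0,0,-7,0,0,0.01,0],[0,0,-7,0,0,0.01,0],[0,0,-7,0,0,0.01,0],[0,0,-7,0,0,0.01,0],[0,0,-7,0,0,0.01,0],[0,0,-7,0,0,0,0],[0,0,-7,0,0,0,0],[0,0,-3,0,0,0,0],[0,0,0,0,0,0,0]]'; python3 where.py;  python3 - <<'E'
from fit import *
st()
im=snap("side","s9.png")[120:300,170:360]; cv2.imwrite("pics/s9z.png",cv2.resize(im,None,fx=4,fy=4,interpolation=cv2.INTER_CUBIC)[120:])
snap("wrist","w9.png")
C=cal("wrist"); print(proj("wrist",W(p,[(-176,-12,55),(-176,12,55),(-202,12,55),(-202,-12,55)]),C).round(0).tolist())
E
```

```text
time: 15.07
tool_pos: [0.5369, -0.1135, 0.096]
tool_rot: [-0.001, -0.527, 0.85, 0.002]
contact_force: [0.4, -0.1, -0.6]
gripper_width: 0.001
t 15.07 tcp clamp mm [-195.5    1.7] 96.0 F clamp [ 0.05 -0.45 -0.6 ] g 0.001
tool axes in clamp [[-0.985, 0.172, 0.0], [0.172, 0.985, 0.004], [0.0, 0.004, -1.0]]
{'time': 15.0667, 'joint_pos': [-0.344, -0.0015, 1.9036, 0.0, 1.2438, -3.0241], 'tool_pos': [0.5369, -0.1135, 0.096], 'tool_rot': [-0.0013, -0.5266, 0.8501, 0.0017], 'contact_force': [0.4435, -0.082, -0.5955], 'gripper_width': 0.0013}
[[245.0, 242.0], [276.0, 237.0], [270.0, 207.0], [239.0, 212.0]]
```

View pics/s9z.png

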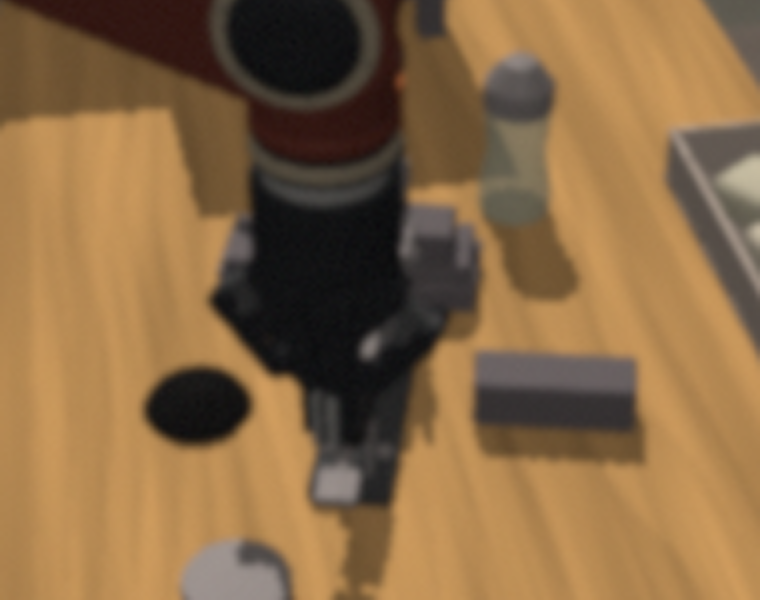

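View pics/w9.png

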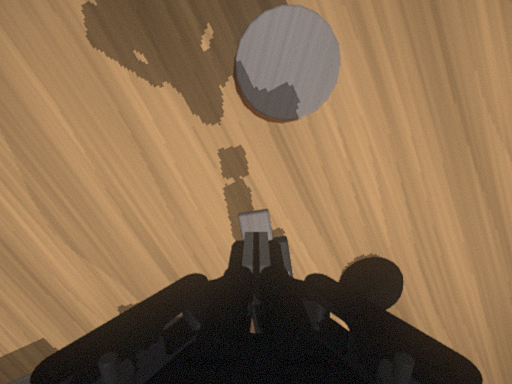

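```bash
python3 -m creep '[[0,0,0,0,0,0.012,0],[0,0,0,0,0,0.012,0],[0,0,0,0,0,0.008,0],[0,0,0,0,0,0.004,0],[0,0,0,0,0,0.003,0]]'; python3 where.py|head -1; python3 -m creep '[[0,0,0,0,0,0.003,0],[0,0,0,0,0,0.003,0]]'; python3 where.py|head -1; python3 -m creep '[[0,0,0,0,0,0.003,0],[0,0,0,0,0,0.002,0]]'; python3 where.py|head -1
```

```text
time: 15.58
tool_pos: [0.5375, -0.1137, 0.0577]
tool_rot: [-0.001, -0.526, 0.85, 0.001]
contact_force: [0.7, -0.3, 0.2]
gripper_width: -0.0
t 15.58 tcp clamp mm [-195.6    1.1] 57.7 F clamp [-0.12 -0.74  0.23] g -0.0
time: 15.75
tool_pos: [0.5387, -0.1143, 0.0535]
tool_rot: [0.0, -0.526, 0.85, -0.0]
contact_force: [-1.3, -0.5, 0.8]
gripper_width: -0.004
t 15.75 tcp clamp mm [-195.8   -0.2] 53.5 F clamp [-0.85  1.09  0.81] g -0.004
time: 15.92
tool_pos: [0.5389, -0.1148, 0.0489]
tool_rot: [-0.0, -0.526, 0.85, -0.001]
contact_force: [-2.5, -1.1, 2.8]
gripper_width: 0.0
t 15.92 tcp clamp mm [-196.2   -0.5] 48.9 F clamp [-1.79  2.09  2.75] g 0.0
```

```bash
python3 -m creep '[[0,0,0,0,0,0.002,0],[0,0,0,0,0,0.002,0]]'; python3 where.py|head -1; python3 -m creep '[[0,0,0,0,0,0.002,0],[0,0,0,0,0,0.002,0]]'; python3 where.py|head -1
```

```text
time: 16.08
tool_pos: [0.539, -0.1144, 0.0449]
tool_rot: [0.0, -0.526, 0.85, -0.001]
contact_force: [-0.0, -2.0, 2.0]
gripper_width: -0.003
t 16.08 tcp clamp mm [-195.8   -0.5] 44.9 F clamp [-1.93 -0.55  2.04] g -0.003
time: 16.25
tool_pos: [0.5389, -0.1143, 0.0405]
tool_rot: [0.0, -0.526, 0.85, -0.0]
contact_force: [-0.1, -2.5, 2.2]
gripper_width: -0.004
t 16.25 tcp clamp mm [-195.7   -0.3] 40.5 F clamp [-2.39 -0.63  2.21] g -0.004
```

```bash
python3 -m creep '[[0,0,0,0,0,0.002,0],[0,0,0,0,0,0.002,0]]'; python3 where.py|head -1; python3 -m creep '[[0,0,0,0,0,0.001,0],[0,0,0,0,0,0,0]]'; python3 where.py|head -1; python3 - <<'E'
from h import *
im=snap("top","t10.png")[140:260,165:355]; cv2.imwrite("pics/t10z.png",cv2.resize(im,None,fx=4,fy=4,interpolation=cv2.INTER_CUBIC))
im=snap("side","s10.png")[120:300,170:360]; cv2.imwrite("pics/s10z.png",cv2.resize(im,None,fx=4,fy=4,interpolation=cv2.INTER_CUBIC)[120:])
E
```

```text
time: 16.42
tool_pos: [0.5387, -0.1142, 0.0364]
tool_rot: [0.0, -0.526, 0.85, -0.0]
contact_force: [-0.1, -2.5, 1.2]
gripper_width: 0.002
t 16.42 tcp clamp mm [-195.7   -0.2] 36.4 F clamp [-2.42 -0.59  1.21] g 0.002
time: 16.58
tool_pos: [0.5385, -0.114, 0.0352]
tool_rot: [0.0, -0.526, 0.85, 0.0]
contact_force: [0.4, -1.6, 2.3]
gripper_width: 0.001
t 16.58 tcp clamp mm [-1.955e+02  1.000e-01] 35.2 F clamp [-1.38 -0.84  2.32] g 0.001
```

View pics/t10z.png

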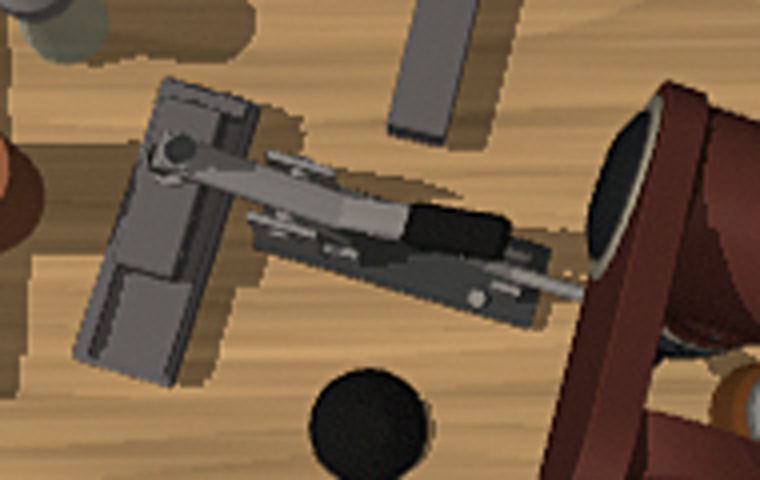

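View pics/s10z.png

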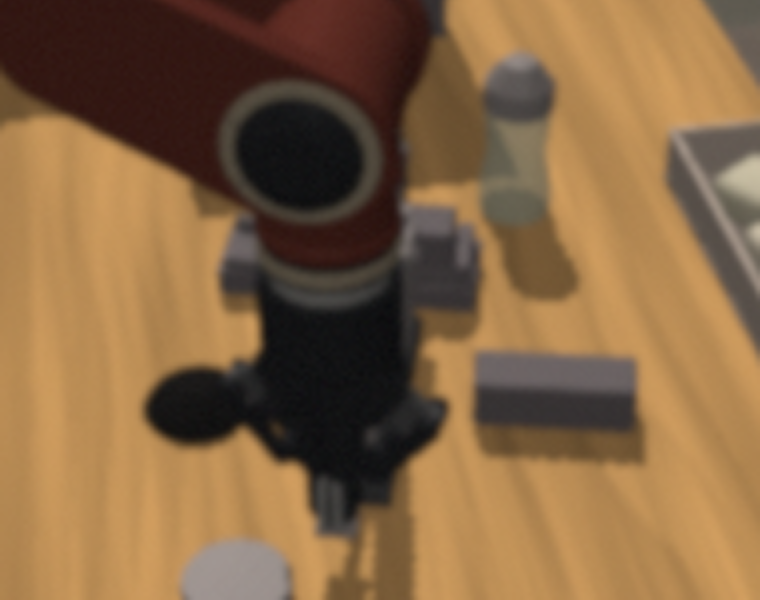

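```bash
python3 -m creep '[[0,0,0,0,0,-0.005,0],[0,0,0,0,0,-0.01,0],[0,0,0,0,0,-0.02,0],[0,0,0,0.03,0,-0.03,0],[0,0,0,0.04,0,-0.03,0],[0,0,0,0.04,0,-0.03,0],[0,0,0,0.04,0,-0.03,0],[0,0,0,0.04,0,-0.03,0],[0,0,0,0,0,0,0],[0,0,0,0,0,0,0],[0,0,0,0,0,0,0]]'; python3 where.py|head -1; python3 - <<'E'
from h import *
im=snap("top","t11.png")[140:260,165:355]; cv2.imwrite("pics/t11z.png",cv2.resize(im,None,fx=4,fy=4,interpolation=cv2.INTER_CUBIC))
im=snap("side","s11.png")[120:270,170:360]; cv2.imwrite("pics/s11z.png",cv2.resize(im,None,fx=4,fy=4,interpolation=cv2.INTER_CUBIC))
E
```

```text
time: 17.6
tool_pos: [0.487, -0.216, 0.1998]
tool_rot: [-0.02, -0.496, 0.868, -0.012]
contact_force: [-0.9, 0.0, -0.4]
gripper_width: 0.004
t 17.6 tcp clamp mm [-308.    20.5] 199.8 F clamp [-0.24  0.9  -0.4 ] g 0.004
```

View pics/t11z.png

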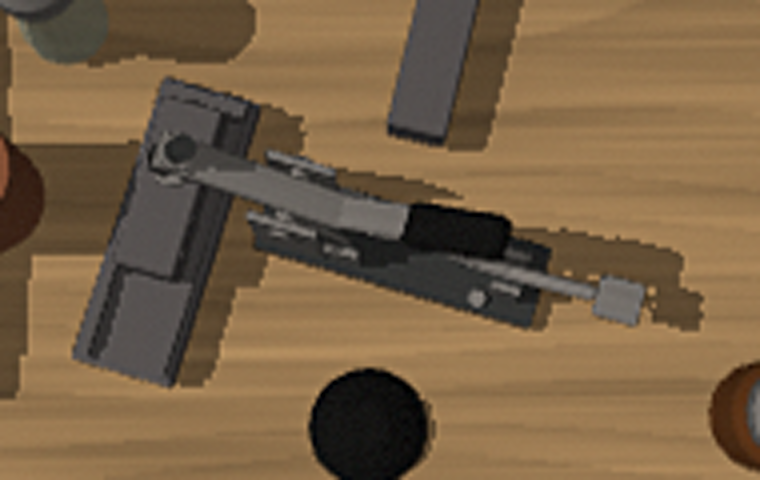

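View pics/s11z.png

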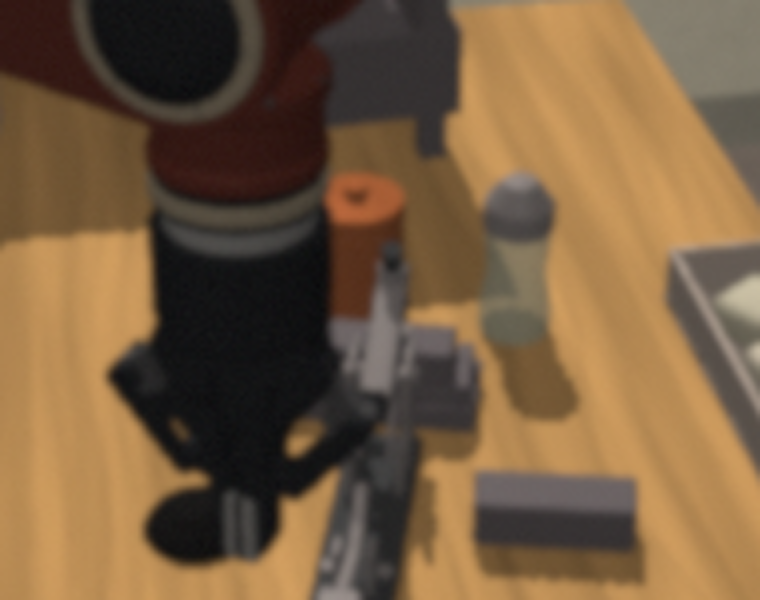

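```bash
python3 -m creep '[[0,0,7,-0.01,0,0,0],[0,0,7,0,0,0,0],[0,0,7,0,0,0,0],[0,0,7,0,0,0,0],[0,0,7,0,0,0,0],[0,0,7,0,0,0,0],[0,0,7,0,0,0,0],[0,0,7,0,0,0,0],[0,0,7,0,0,0,0],[0,0,7,0,0,0,0],[0,0,7,0,0,0,0],[0,0,3,0,0,0,0]]'; python3 where.py; python3 -m creep '[[0,0,0,0.03,0.04,0,0],[0,0,0,0.03,0.04,0,0],[0,0,0,0.03,0.04,0,0],[0,0,0,0.03,0.04,0,0],[0,0,0,0,0.04,0,0],[0,0,0,0,0.04,0,0],[0,0,0,0,0.04,0,0],[0,0,0,0,0.04,-0.01,0],[0,5,0,0,0.02,-0.02,0],[0,5,0,0,0,-0.01,0],[0,0,0,0,0,0,0]]'; python3 where.py; python3 -c "
from h import *
snap('wrist','w12.png')
im=snap('side','s12.png')[120:270,170:360]; cv2.imwrite('pics/s12z.png',cv2.resize(im,None,fx=4,fy=4,interpolation=cv2.INTER_CUBIC))
"
```

```text
time: 18.7
tool_pos: [0.4918, -0.2069, 0.1977]
tool_rot: [-0.009, 0.18, 0.983, -0.022]
contact_force: [-0.3, -0.6, -0.1]
gripper_width: 0.002
t 18.7 tcp clamp mm [-297.9   18.5] 197.7 F clamp [-0.64  0.1  -0.09] g 0.002
tool axes in clamp [[0.074, 0.996, -0.046], [0.997, -0.073, 0.013], [0.01, -0.047, -0.999]]
time: 19.62
tool_pos: [0.512, 0.1228, 0.2257]
tool_rot: [-0.094, 0.178, 0.979, -0.007]
contact_force: [-0.3, -0.6, 0.0]
gripper_width: 0.001
t 19.62 tcp clamp mm [23.9 92.9] 225.7 F clamp [-0.66  0.13  0.05] g 0.001
tool axes in clamp [[0.075, 0.997, -0.034], [0.981, -0.067, 0.184], [0.181, -0.047, -0.982]]
```

View pics/w12.png

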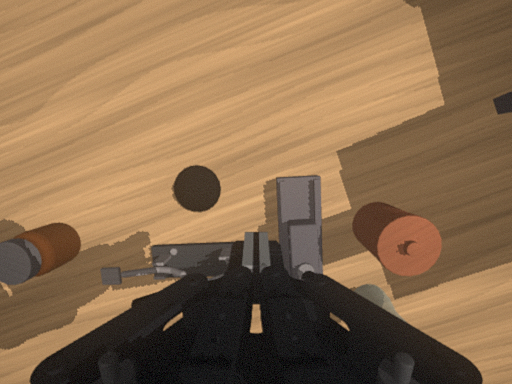

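View pics/s12z.png

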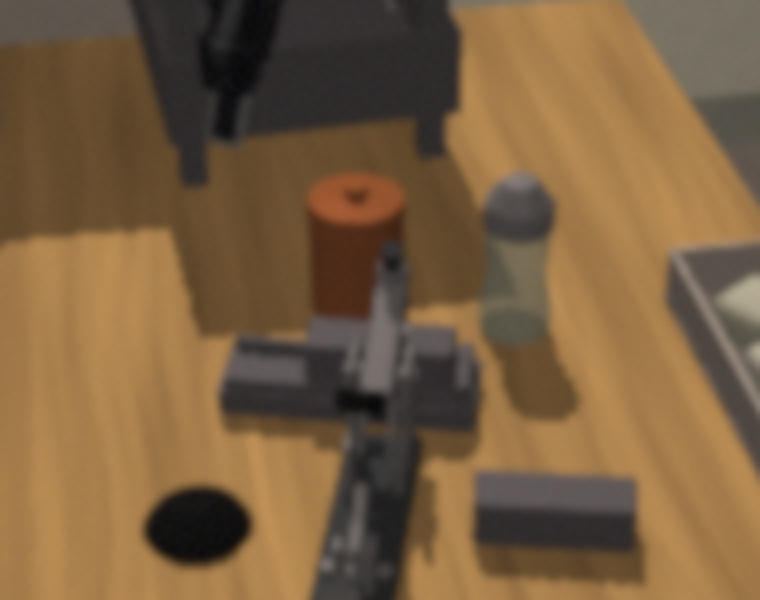

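```bash
python3 -m creep '[[0,-5,0,0,0,0,0],[0,-5,0,0,0,0,0],[0,-5,0,0,0,0,0],[0,-5,0,0,0,0,0],[0,-5,0,0,0,0,0],[0,-5,0,0,0,0,0],[0,0,0,0.01,0,0.02,0],[0,0,0,0.01,0,0.02,0],[0,0,0,0.01,0,0.02,0],[0,0,0,0,0,0,0],[0,0,0,0,0,0,0]]'; python3 where.py; python3 -c "
from h import *
im=snap('wrist','w13.png')
cv2.imwrite('pics/w13z.png',cv2.resize(im[160:310,220:420],None,fx=4,fy=4,interpolation=cv2.INTER_CUBIC))
"
```

```text
time: 20.63
tool_pos: [0.4991, 0.1207, 0.156]
tool_rot: [0.162, 0.171, 0.97, -0.054]
contact_force: [0.1, 0.5, -0.0]
gripper_width: -0.0
t 20.63 tcp clamp mm [ 18.3 104.6] 156.0 F clamp [ 0.47  0.06 -0.02] g -0.0
tool axes in clamp [[0.049, 0.996, -0.07], [0.942, -0.069, -0.328], [-0.332, -0.05, -0.942]]
```

View pics/w13z.png

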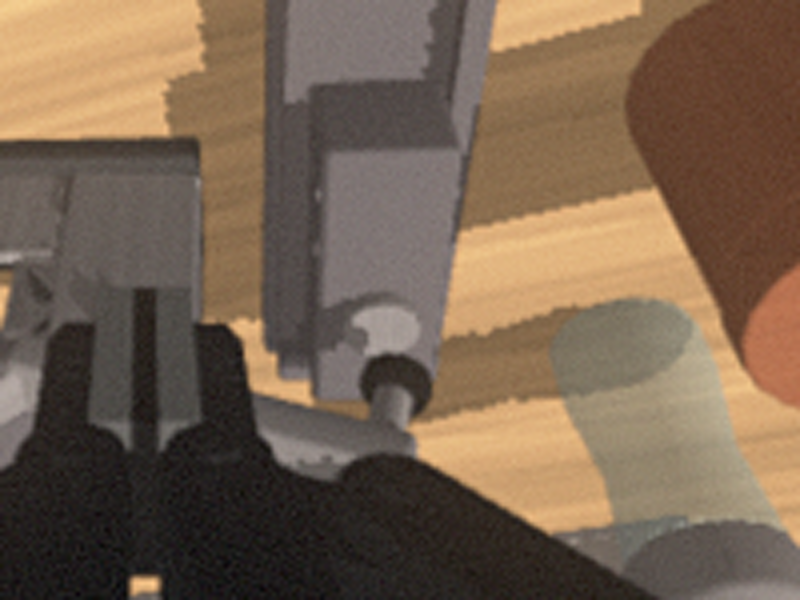

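```bash
python3 - <<'E'
from fit import *
im=cv2.imread("pics/w13.png"); C=cal("wrist"); big=cv2.resize(im[160:310,220:420],None,fx=4,fy=4,interpolation=cv2.INTER_CUBIC)
a=np.linspace(0,2*np.pi,40)
def D(P,col,cl=True):
    u=((proj("wrist",W(p,P),C)-[220,160])*4+1.5).round().astype(int); cv2.polylines(big,[u],cl,col,1)
yo=-2
for z,col in((54,(255,0,0)),(60,(0,255,0)),(67,(0,0,255))): D([(70+11*np.cos(t),-0.5+yo+11*np.sin(t),z) for t in a],col)
D([(52,-40.5+yo,54),(88,-40.5+yo,54),(88,59.5+yo,54),(52,59.5+yo,54)],(0,255,255))
cv2.imwrite("pics/w13o.png",big)
E
```

```text
(no output)
```

View pics/w13o.png

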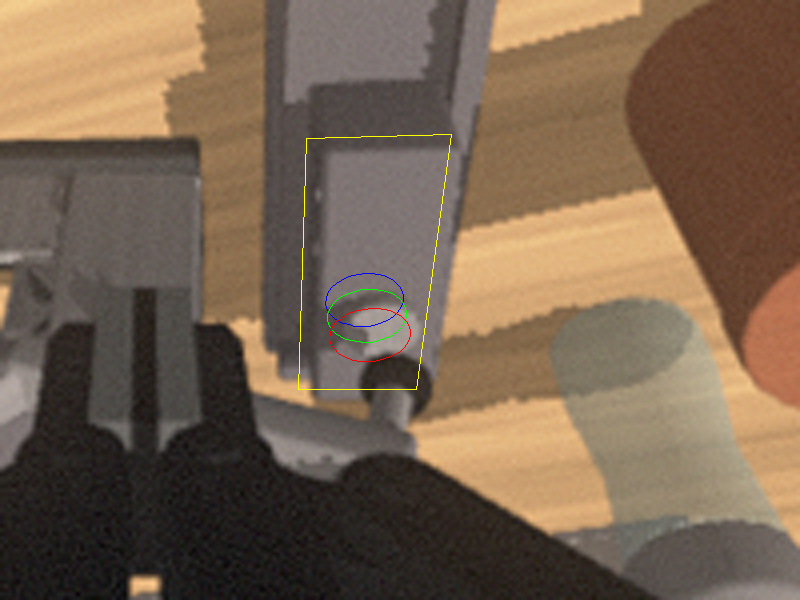

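```bash
python3 -m creep '[[0,0,0,0.02,0,-0.03,0],[0,0,0,0.03,0,-0.03,0],[0,0,0,0.03,0,-0.03,0],[0,0,0,0.03,0,0,0],[0,0,0,0.03,0,0,0],[0,0,0,0.03,0,0,0],[0,0,0,0,0,0,0],[0,0,0,0,0,0,0],[0,0,0,0,0,0,0]]'; python3 where.py|head -1; python3 - <<'E'
from h import *
for n in("top","side"):
    im=snap(n,n+"14.png")
a=cv2.imread("pics/top14.png")[140:260,165:355]; b=cv2.imread("pics/top0.png")[140:260,165:355];c=cv2.imread("pics/t11.png")[140:260,165:355]
print(np.abs(a.astype(int)-c)[40:70,90:130].mean())
z=lambda i:cv2.resize(i,None,fx=3,fy=3,interpolation=cv2.INTER_CUBIC)[:300]
cv2.imwrite("pics/cmp.png",np.vstack([z(b),z(a)]))
a=cv2.imread("pics/side14.png")[180:260,220:320]; b=cv2.imread("pics/s4.png")[180:260,220:320]
cv2.imwrite("pics/cmps.png",np.hstack([cv2.resize(i,None,fx=4,fy=4,interpolation=cv2.INTER_CUBIC) for i in(b,a)]))
E
```

```text
time: 21.43
tool_pos: [0.3259, 0.1891, 0.1878]
tool_rot: [0.165, 0.171, 0.97, -0.052]
contact_force: [0.6, 1.1, -0.2]
gripper_width: -0.001
t 21.43 tcp clamp mm [ 34.7 290.1] 187.8 F clamp [ 1.18 -0.26 -0.25] g -0.001
3.977222222222222
```

View pics/cmp.png

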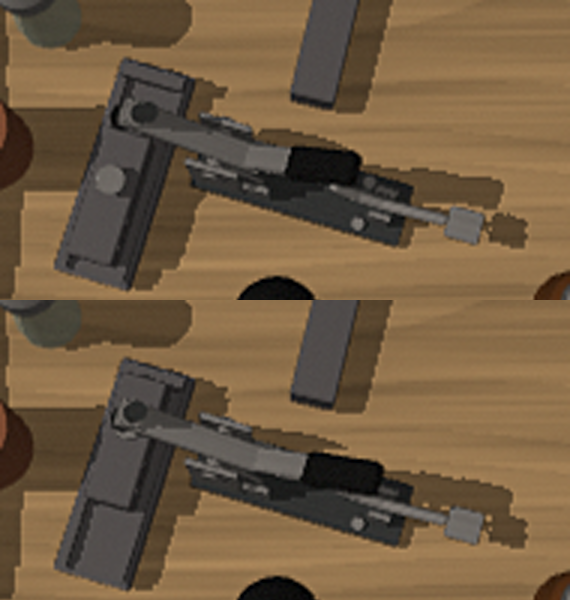

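View pics/cmps.png

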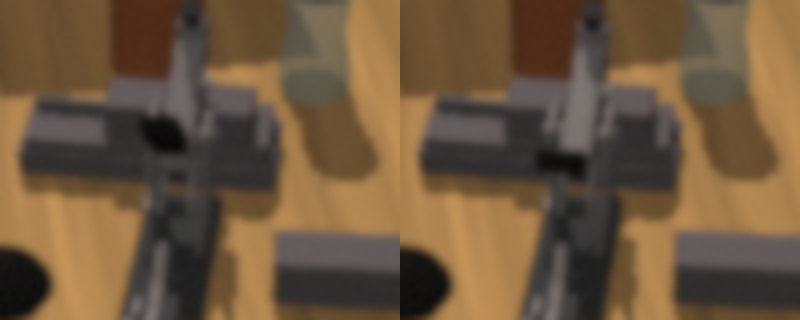

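```bash
python3 - <<'E'
from h import *
a=cv2.imread("pics/top14.png")[155:240,180:235]; b=cv2.imread("pics/t4.png")[155:240,180:235]
cv2.imwrite("pics/cmpf.png",np.hstack([cv2.resize(i,None,fx=7,fy=7,interpolation=cv2.INTER_CUBIC) for i in(b,a)]))
E
```

```text
(no output)
```

View pics/cmpf.png

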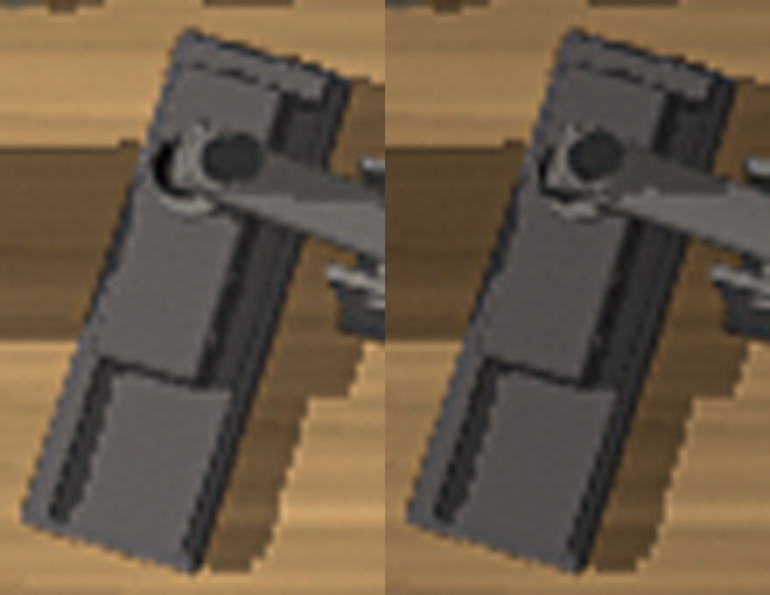

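```bash
python3 -c "
from h import *
st(); print(manip.job_done())"
```

```text
{'time': 21.5333, 'joint_pos': [0.5442, -0.7156, 2.3092, -0.3021, 1.3732, -0.6418], 'tool_pos': [0.3261, 0.1888, 0.1874], 'tool_rot': [0.1644, 0.1721, 0.9698, -0.0528], 'contact_force': [-0.9109, -0.2422, -0.0476], 'gripper_width': 0.0003}
the job is handed in; nothing more can be done
None
```

The job was done in the order you asked and handed in at 21.5 s, with the gripper clear of everything. It reports no verdict, so what follows rests on my own checks.

- **Foot:** I pushed it about 40 mm along the channel until it met the stop; the measured force there was about 9 N along the channel and 11 N in all, the most recorded in the job. The last top picture shows it in the same place as after the push, so it is still against the stop.
- **Handle:** I pressed it down with about 5.5 N at most. The force fell away and it snapped over centre. After I let go it stayed locked, about 5° below level, with its end about 61 mm above the shelf.
- **Release:** I pressed the thumb pad down about 20 mm with about 4 N. The clamp sprang open by itself.
- **Plug:** A close wrist-camera picture fits the plug being home, not proud, with a clear gap under the jaw pad. The camera overlay was 3–4 mm off the foot, so I lined it up on the foot's edge before judging.
- **Other things:** I did not touch any of the other objects, and they look unmoved in the pictures I compared.

**One difference from the start:** the handle now rests open at about 38°, against about 46° at the start. It did not move between checks and is at the low end of the stated open range. Its first 8° also took only about 1 N to push.

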